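Pick the hub that fits the keyed test shaft and turn it to the stop

TASK

Of the three white hubs on the black tray, choose the one whose two keyways line up with the two brass keys of the tilted test shaft, and slide it, flange first, fully home on the shaft. Then turn the seated hub, and the shaft with it, counter-clockwise (seen from the shaft's free end) until the red pointer is up against the green stop, and let go. Leave the other two hubs and everything else on the bench where they are.

Things in the scene. Friction and masses are not known exactly. Their poses are not given: they have to be found in the camera images.
- hub_quarter_mid (a point): Centre (on the bore axis, 24 mm above the underside) of a white hub, flange down on the tray. 48 mm tall, 0.16 to 0.30 kg: flange 84 mm across, 8 mm thick; barrel 66 mm across with two grip flats 52 mm apart facing +y and -y; 29 mm through bore with two black-walled keyways 12 mm wide, reaching 21.5 mm from the axis, towards +x and +y (90 degrees apart). z: up, out of the barrel end.
- hub_half_mid (a point): Centre (on the bore axis, 24 mm above the underside) of a white hub, flange down on the tray. 48 mm tall, 0.16 to 0.30 kg: flange 84 mm across, 8 mm thick; barrel 66 mm across with two grip flats 52 mm apart facing +y and -y; 29 mm through bore with two black-walled keyways 12 mm wide, reaching 21.5 mm from the axis, towards +x and -x (180 degrees apart). z: up, out of the barrel end.
- hub_third_mid (a point): Centre (on the bore axis, 24 mm above the underside) of a white hub, flange down on the tray. 48 mm tall, 0.16 to 0.30 kg: flange 84 mm across, 8 mm thick; barrel 66 mm across with two grip flats 52 mm apart facing +y and -y; 29 mm through bore with two black-walled keyways 12 mm wide, reaching 21.5 mm from the axis, 120 degrees apart: towards +x and at 120 degrees from +x towards +y. z: up, out of the barrel end.
- shaft_home (a point): Where the centre of a hub lies when fully home: on the shaft's axis, 24 mm above the face of its dark round plate. Turns with the shaft. z: along the axis to the free end, 30 degrees from vertical; a brass key towards +x and one towards +y. A hub that is home has its x, y, z along these. Shaft 26 mm thick, ends 54 mm above the plate, last 6 mm tapered.
- key_top (a point): Top of the brass key at +x, 44 mm above the plate (last 4 mm tapered), 12 mm from the shaft's axis. Both keys are 8 mm wide, start at the plate and reach 18.5 mm from the axis. Axes as at shaft_home.
- pointer_tip (a point): Outer end of the red pointer on the edge of the dark plate (92 mm across), 65 mm from the shaft's axis towards the shaft's +x, 4.5 mm below the plate's upper face.
- stop_top (a point): Top of the fixed green stop pin, 10 mm thick, standing on the aluminium dial (152 mm across) 62 mm from the shaft's axis, its top 6 mm above the dark plate's upper face.
- shaft (a joint): Angle of the test shaft about its axis in rad, growing counter-clockwise seen from the free end; starts between -0.65 and -0.3 and stops hard at 0.65, pointer against the green stop. Turns against a steady friction of about 0.1 N m and stays where it is left.
- tray: Fixed black tray 170 x 410 mm, long side along y; floor 6 mm thick, rims and cross ribs 14 mm high. Origin on the table under its centre. One hub in each of three bays 130 mm apart.
- stand: Fixed blue stand of the shaft, base 170 x 150 x 14 mm. Origin on the table, 112 mm straight below the centre of the dark plate's upper face; the shaft leans 30 degrees towards its -x.
- spacer: loose steel spacer ring, 60 mm across, 22 mm high; bystander, origin under its centre
- key_bar: loose brass bar of key stock 130 x 12 x 12 mm, along y; bystander, origin under its centre
- wrench: loose steel wrench 180 mm long, along x; bystander
- screwdriver: loose yellow screwdriver 200 mm long, along x; bystander
- bottle: white bottle with a red cap, 54 mm across, 130 mm tall; bystander, origin under its centre
- brush: loose blue-handled brush 170 mm long, along x; bystander
Things that resemble listed ones, but are neither listed nor needed, are in the scene too. Of the things like the stand, leave any that is brown; of the rest the smaller one is meant.

How it is judged:
By the outcome, as a careful person would: the job done as asked, in the order asked, and still so for the second after the job is handed in, with the robot touching nothing.
It also fails if it takes over 51 s, if anything falls off the work surface, if the arm or the gripper's body presses on something with over 40 N, if the wrist force passes 120 N, or if a joint passes its speed limit or range.

ROBOT

A 6-joint arm with a two-finger parallel gripper is mounted at the origin on the work surface. World frame = base frame: x ahead of the robot, y to its left, z up, the work surface at z = 0. Lengths are in m, angles in rad, forces in N, time in s.
With the tool pointing down it reaches from about 0.375 to 0.975 m from the base axis. Payload 3.8 kg.
Tool frame: the origin (TCP) lies between the finger pads; the fingertips stand 11 mm ahead of it and the grasp point (between the pads) lies 8 mm behind it; z points along the fingers, y is the direction in which the jaws open and shut (so a half turn about z gives the same grasp; the last joint's range is limited). The gripper opens to 88 mm and grips with 3 to 60 N. Pads are 18 mm wide; open, the fingers measure 123 mm over their backs; the gripper's body (75 mm by 187 mm) begins 45 mm behind the grasp point.
Start: joints at [-1.212, 0.264, 1.604, -0, 1.274, -0.037], TCP at [0.26, -0.623, 0.218] pointing down, gripper open.
Joint ranges: [-2.63, 2.63], [-0.94, 2.18], [0.31, 2.57], [-1.31, 4.45], [0, 2.66], [-2.55, 2.55]. Speed limits (rad/s): [2.57, 2.57, 3.14, 3.14, 3.14, 3.14].

INTERFACE

Orientations are given as [roll, pitch, yaw] about the fixed x, y, z axes, in that order (R = Rz(yaw) Ry(pitch) Rx(roll)).
In Python, from station import env, vision, nets gives the robot as it stands.
- The arm moves only by the tool arm_command, never from a script. Its argument "targets" is a list of rows, each a list of 7 numbers: the shift along the tool's x, y, z in cm, then the turn, a rotation vector about the tool's x, y, z in degrees, then the closure, from -1 (fully open) to 1 (shut). In form: [[tx, ty, tz, rx, ry, rz, jaw], ...]. A call has 1 to 12 rows; each row shifts and turns the commanded pose from where the row before left it, along the tool's axes as they then stand; what a row does not reach is not made up. A row lasts 1/12 s, in which the tool goes at most 41.7 mm and 7.16 degrees, less where a joint would pass 70% of its speed; a pose out of reach is approached as far as the arm can. A call with a gripper value outside its range is refused whole. The fingers move at their own pace and stop on an object; "grip_force" is the grip in N (left out, the last holds). Time passes only in rows, so rows that do not move let the fingers close. It gives the time, the measured TCP pose, the force and the opening at its end, in the units of the state.
- env.get_state(): the state, without advancing time (a new reading comes with each control period).
- vision.read_camera(name): name is "scene" or "top" or "wrist"; returns the picture (420x560x3 uint8, red, green, blue); there is no depth.
- vision.get_calibration(name): a dict with "mtx" (3x3 intrinsics, pixels), "dist" ([k1, k2, p1, p2, k3] as OpenCV has them; the pictures are not rectified), "cam_to_world" (4x4, takes a point from camera to world coordinates); the wrist camera has in their place "mount" (4x4, takes a point from camera to tool coordinates, whose origin is the TCP and whose axes are the flange's). Camera axes: x right, y up, looking along -z (the intrinsics and any distortion apply to the point x, -y, -z); pixel columns grow to the right and rows downward; lengths in m; the calibration is good to about 2 mm. A picture is of the moment at which its call begins: read the wrist's pose just before it. get_calibration takes no time and is no camera call.
- env.sign_off(): hands the job in, once; it reports no verdict.
Trained networks look in the newest picture that a camera, given by its name, has taken for a name from the list of things; names that differ only in an ending like _2 or _b are one class to them, and where a whole thing is asked for, a point or a joint stands for the part that bears it (a point fixed in the world has none). Each returns a list of dicts, best first, with "score" (0 to 1); they miss things now and then, are a little off and sometimes report something else, mostly with a low value. They report only what shows in the picture. A call takes as long as a camera call. They do not tell look-alikes from the thing itself.
- nets.cut_out(camera, thing): "region" (420x560 bool, what is visible of it) and "location" ([column, row] as shares, 0 to 1, of the picture: columns of its width, rows of its height, amid what is visible of it).
- nets.landmark_of(camera, thing): "location" ([column, row] as shares, 0 to 1, of the picture: columns of its width, rows of its height: a listed point, or the origin of a listed thing).
The state is a dict: "clock": time; "joint_pos": joint angles; "joint_vel": joint speeds; "tau": joint torques, N m; "ee_pos": TCP position; "tool_rot": TCP orientation; "wrist_force": force on the tool from outside, world axes, zero at the start; "torque": the same for the moment, N m; "grip_width": opening from 0.0 (shut) to 1.0 (fully open).
Only numpy, scipy, OpenCV 4.12 (cv2) and the standard library are available. Lean on these libraries where they do the work, as an engineer would, in place of code of your own. Each camera call takes 0.05 s, during which the arm holds its last target.

## Working session

There is one attempt and no reset: what is moved stays moved. The work goes in short steps, Python scripts to look and compute and a tool call to move; the robot and the scene stay as the last step left them, time stands still between calls to the robot, and variables do not carry over. Pictures are saved under pics/ and viewed, and the job is handed in when it is done.

Besides the shell and the picture viewer there is one more tool, called after "Emit:" as name(argument=value, ...) on one line, values as JSON. arm_command: Moves the arm, as the interface text tells. Its arguments: {"type":"object","properties":{"targets":{"type":"array","items":{"type":"array","items":{"type":"number"}}},"grip_force":{"type":"number"}},"required":["targets"]}

```bash
ls; mkdir -p pics; cat > h.py <<'E'
import numpy as np, cv2
from station import env, vision, nets
def snap(n,f):
    im=vision.read_camera(n); cv2.imwrite('pics/'+f,cv2.cvtColor(im,cv2.COLOR_RGB2BGR)); return im
E
python3 - <<'E'
from h import *
print(env.get_state())
for n in ['scene','top']:
    snap(n,n+'0.png'); c=vision.get_calibration(n); print(c)
print(vision.get_calibration('wrist'))
E
```

```text
pics
{'clock': 0.0, 'joint_pos': array([-1.21188038e+00,  2.64739477e-01,  1.60534995e+00,  8.78582387e-06,
        1.27367919e+00, -3.69021002e-02]), 'joint_vel': array([ 0.00181989,  0.00062168,  0.0002032 , -0.0021305 ,  0.00167208,
        0.00019402]), 'tau': array([ 4.82159321e-04, -5.02113497e+01, -3.56877601e+01,  7.26756826e-02,
        2.95955117e-02, -1.71799206e-04]), 'ee_pos': array([ 0.2599951 , -0.62211762,  0.21701024]), 'tool_rot': array([-3.13941848e+00, -8.86687892e-05,  3.95815366e-01]), 'wrist_force': array([-5.89501466e-01,  1.32538990e-04, -5.45517038e-01]), 'torque': array([-0.0347291 , -0.0157522 ,  0.02075478]), 'grip_width': 0.9956402996912589}
{'mtx': array([[396.68759039,   0.        , 280.09776705],
       [  0.        , 396.68759039, 204.91675399],
       [  0.        ,   0.        ,   1.        ]]), 'dist': array([-0.09973867,  0.        ,  0.        ,  0.        ,  0.        ]), 'cam_to_world': array([[ 0.86175742, -0.30765089,  0.40339196,  1.01224956],
       [ 0.50710606,  0.49924924, -0.70256219, -0.97938492],
       [ 0.01475075,  0.81000069,  0.
[... 484 characters left out ...]
,  0.20802642,  0.97810937,  1.62773057],
       [ 0.        ,  0.        ,  0.        ,  1.        ]])}
{'mtx': array([[344.72998387,   0.        , 276.17000825],
       [  0.        , 344.72998387, 209.9569068 ],
       [  0.        ,   0.        ,   1.        ]]), 'dist': array([-0.01023495,  0.        ,  0.        ,  0.        ,  0.        ]), 'mount': array([[-1.13147868e-03,  9.51451134e-01,  3.07797756e-01,
         8.02453699e-02],
       [ 9.99999360e-01,  1.06850391e-03,  3.73130402e-04,
         1.46116835e-03],
       [ 2.61322381e-05,  3.07797981e-01, -9.51451734e-01,
        -1.66418674e-01],
       [ 0.00000000e+00,  0.00000000e+00,  0.00000000e+00,
         1.00000000e+00]])}
```

View pics/scene0.png

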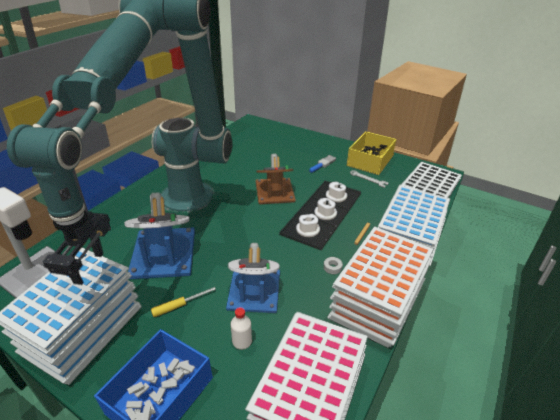

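View pics/top0.png

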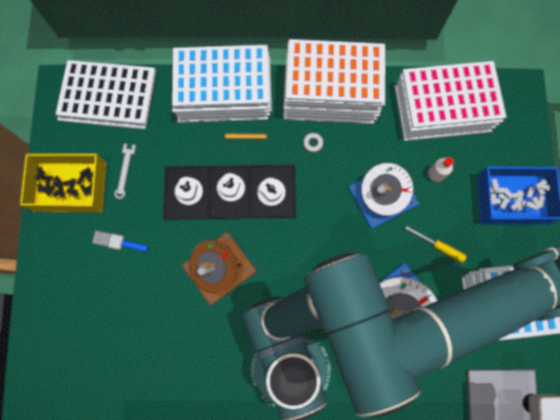

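```bash
python3 - <<'E'
import cv2
a=cv2.imread('pics/top0.png')
c1=cv2.resize(a[155:225,160:300],None,fx=5.5,fy=5.5,interpolation=cv2.INTER_CUBIC)
cv2.imwrite('pics/t_hubs.png',c1)
cv2.imwrite('pics/t_st.png',cv2.resize(a[145:325,330:460],None,fx=3.3,fy=3.3,interpolation=cv2.INTER_CUBIC))
s=cv2.imread('pics/scene0.png')
cv2.imwrite('pics/s_st.png',cv2.resize(s[180:320,120:290],None,fx=4.2,fy=4.2,interpolation=cv2.INTER_CUBIC))
E
```

```text
(no output)
```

View pics/t_hubs.png

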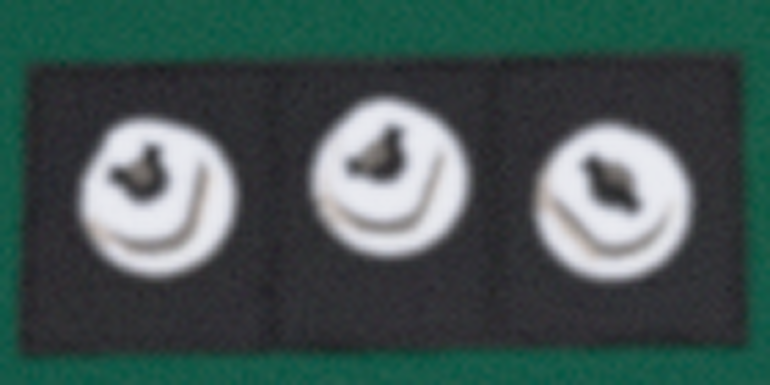

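View pics/t_st.png

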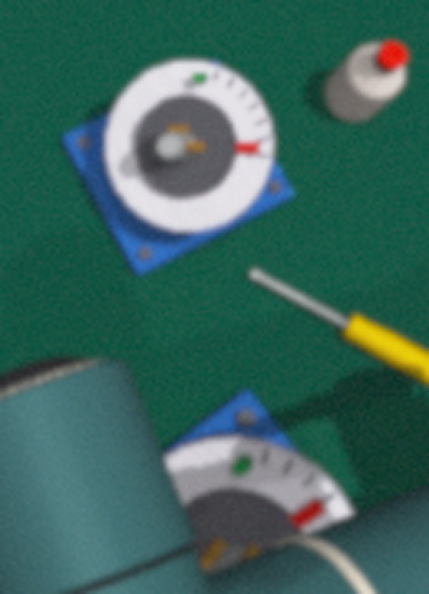

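View pics/s_st.png

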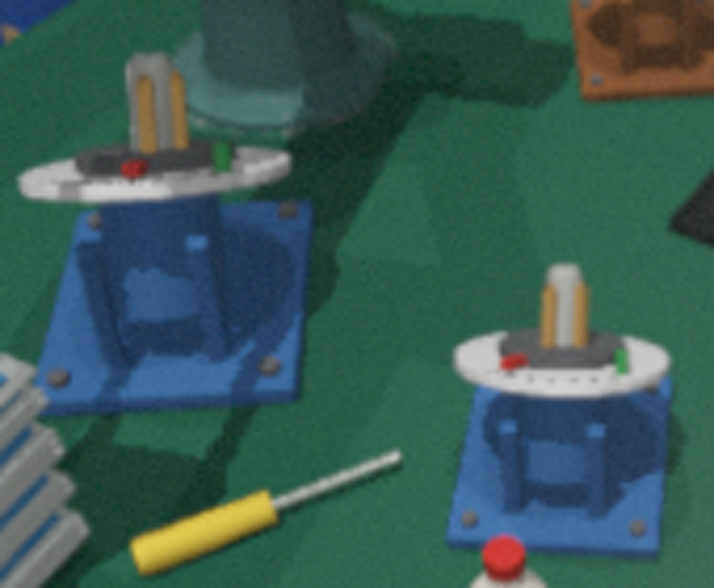

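```bash
cat >> h.py <<'E'
from scipy.spatial.transform import Rotation as Rn
def ray(cal,px,T=None):
    T=cal['cam_to_world'] if T is None else T
    n=cv2.undistortPoints(np.array([[px]],float),cal['mtx'],cal['dist'])[0,0]
    d=T[:3,:3]@np.array([n[0],-n[1],-1.]); return T[:3,3],d/np.linalg.norm(d)
def proj(cal,P,T=None):
    T=cal['cam_to_world'] if T is None else T
    p=(np.atleast_2d(P)-T[:3,3])@T[:3,:3]; p=p*[1,-1,-1]
    return cv2.projectPoints(p.astype(float),np.zeros(3),np.zeros(3),cal['mtx'],cal['dist'])[0][:,0]
def tri(rays):
    A=np.zeros((3,3));b=np.zeros(3)
    for o,d in rays:
        M=np.eye(3)-np.outer(d,d);A+=M;b+=M@o
    P=np.linalg.solve(A,b)
    return P,[np.linalg.norm((np.eye(3)-np.outer(d,d))@(P-o))*1000 for o,d in rays]
def toolT(s=None):
    s=s or env.get_state(); T=np.eye(4);T[:3,:3]=Rn.from_euler('xyz',s['tool_rot']).as_matrix();T[:3,3]=s['ee_pos'];return T
def pl(r,z): o,d=r; return o+d*(z-o[2])/d[2]
W,H=560,420
E
python3 - <<'E'
from h import *
names=['shaft_home','key_top','pointer_tip','stop_top','stand','hub_quarter_mid','hub_half_mid','hub_third_mid','tray','bottle']
for c in ['top','scene']:
    vision.read_camera(c)
    for n in names:
        print(c,n,[(round(d['score'],2),np.round(np.array(d['location'])*[W,H],1).tolist()) for d in nets.landmark_of(c,n)])
print(env.get_state()['clock'])
E
```

```text
top shaft_home [(0.95, [395.7, 321.6]), (0.83, [382.7, 187.1]), (0.75, [206.8, 268.7])]
top key_top [(0.94, [205.0, 274.6]), (0.75, [405.5, 317.1]), (0.62, [382.2, 188.7])]
top pointer_tip [(0.96, [230.0, 252.0]), (0.63, [406.8, 185.8]), (0.56, [427.6, 291.3])]
top stop_top [(0.83, [401.5, 284.2]), (0.7, [210.5, 247.1]), (0.66, [389.4, 163.1])]
top stand [(0.65, [217.0, 270.3]), (0.59, [376.7, 197.2]), (0.59, [387.8, 318.0])]
top hub_quarter_mid [(0.66, [185.3, 190.0])]
top hub_half_mid [(0.74, [271.7, 190.1])]
top hub_third_mid [(0.66, [229.7, 187.2])]
top tray [(0.7, [383.9, 191.6]), (0.59, [230.2, 192.6]), (0.44, [384.1, 187.7])]
top bottle [(0.65, [437.4, 171.1])]
scene shaft_home [(0.79, [156.6, 205.8]), (0.64, [274.7, 162.6]), (0.57, [255.3, 252.6])]
scene key_top [(0.66, [275.8, 154.2]), (0.64, [153.4, 196.3]), (0.21, [237.3, 265.1])]
scene pointer_tip [(0.71, [275.3, 169.1]), (0.57, [235.4, 266.9])]
scene stop_top [(0.86, [171.5, 210.5]), (0.62, [267.2, 265.2]), (0.55, [288.1, 163.8])]
scene stand [(0.75, [251.4, 286.1]), (0.6, [324.5, 165.7]), (0.57, [270.3, 191.4])]
scene hub_quarter_mid []
scene hub_half_mid [(0.65, [307.6, 223.0])]
scene hub_third_mid [(0.54, [326.0, 212.7])]
scene tray [(0.98, [325.2, 213.9])]
scene bottle [(0.7, [242.0, 341.0])]
1.2
```

```bash
python3 - <<'E'
from h import *
ct,cs=vision.get_calibration('top'),vision.get_calibration('scene')
for n,a,b in [('home',[382.7,187.1],[255.3,252.6]),('pt',[406.8,185.8],[235.4,266.9]),('stop',[389.4,163.1],[267.2,265.2]),('stand',[376.7,197.2],[251.4,286.1]),('half',[271.7,190.1],[307.6,223]),('third',[229.7,187.2],[326,212.7]),('bottle',[437.4,171.1],[242,341]),('tray',[230.2,192.6],[325.2,213.9])]:
    P,e=tri([ray(ct,a),ray(cs,b)]); print(n,P.round(4),np.round(e,1))
for n,a in [('q',[185.3,190]),('h',[271.7,190.1]),('t',[229.7,187.2])]:
    print(n,pl(ray(ct,a),.03).round(4))
# stand base corners (top, z=.014), from crop
for p in [(66,133),(140,275),(293,193)]:
    print(pl(ray(ct,[330+p[0]/3.3,145+p[1]/3.3]),.014).round(4))
E
```

```text
home [ 0.5192 -0.262   0.1371] [0.6 0.6]
pt [ 0.5144 -0.3378  0.1416] [11.2 11.2]
stop [ 0.5846 -0.2872  0.1414] [7.5 7.5]
stand [ 0.5164 -0.273   0.0023] [7.8 7.8]
half [0.5336 0.0594 0.0371] [0.2 0.2]
third [0.5495 0.1909 0.0063] [0.6 0.6]
bottle [ 0.6059 -0.4637  0.0089] [1.9 1.9]
tray [ 0.5402  0.1932 -0.0063] [5. 5.]
q [0.534  0.3254 0.03  ]
h [0.5356 0.0596 0.03  ]
t [0.5438 0.1889 0.03  ]
[ 0.557  -0.1836  0.014 ]
[ 0.4214 -0.2498  0.014 ]
[ 0.5007 -0.3967  0.014 ]
```

```bash
cat >> h.py <<'E'
def plan(T1,n,T0,names=None):
    """constant-twist-ish: linear pos, slerp rot; print rows (cm,deg) rounded"""
    R0=Rn.from_matrix(T0[:3,:3]);rv=(R0.inv()*Rn.from_matrix(T1[:3,:3])).as_rotvec()
    T=T0.copy();
    print('total rot deg',np.degrees(np.linalg.norm(rv)),'dist',np.linalg.norm(T1[:3,3]-T0[:3,3]))
    out=[]
    for i in range(n):
        P=T0[:3,3]+(T1[:3,3]-T0[:3,3])*(i+1)/n
        Rt=(R0*Rn.from_rotvec(rv*(i+1)/n)).as_matrix()
        d=T[:3,:3].T@(P-T[:3,3])*100; r=Rn.from_matrix(T[:3,:3].T@Rt).as_rotvec(degrees=True)
        d=d.round(2);r=r.round(2);out.append(list(d)+list(r))
        T[:3,3]+=T[:3,:3]@d/100; T[:3,:3]=T[:3,:3]@Rn.from_rotvec(r,degrees=True).as_matrix()
    for r in out: print('['+','.join('%g'%(v+0) for v in r)+',-1],')
    return T
def mk(p,R): T=np.eye(4);T[:3,:3]=R;T[:3,3]=p;return T
E
python3 - <<'E'
from h import *
ct=vision.get_calibration('top')
a=np.array([-.475*.5,.88*.5,.866]);a/=np.linalg.norm(a)
C=np.array([.519,-.262,.137])-.024*a; C=np.array([.5247,-.2726,.112])
def onp(px,off):
    o,d=ray(ct,px); q=C+off*a; return o+d*((q-o)@a)/(d@a)
for px,off in [([408,190],-.0045),([406.8,185.8],-.0045),([389.4,168.5],.006)]:
    v=onp(px,off)-C; v-=a*(v@a); print(px,np.linalg.norm(v),np.degrees(np.arctan2(v[1],v[0])),v)
v=onp([408,190],-.0045)-C; v-=a*(v@a); x=v/np.linalg.norm(v)
R=np.c_[-x,np.cross(-a,-x),-a]
T0=toolT(); T1=mk([.495,-.218,.235],R)
print(R,T0)
Tm=T0.copy();Tm[:3,3]=[.32,-.5,.33]
E
```

```text
[408, 190] 0.06764230214544945 -102.62289102725467 [-0.01355081 -0.06050929  0.02702745]
[406.8, 185.8] 0.06395883566702769 -91.49529100221265 [-0.00149234 -0.0571698   0.02863774]
[389.4, 168.5] 0.057548036098804246 -13.90062595549819 [ 0.052075   -0.01288786  0.02082964]
[[ 0.20033045  0.95050478  0.23750448]
 [ 0.894548   -0.07859115 -0.44000831]
 [-0.39956425  0.30060622 -0.86601635]] [[ 9.22671944e-01  3.85585896e-01 -6.05707404e-06  2.60244705e-01]
 [ 3.85585896e-01 -9.22671944e-01  1.34209875e-06 -6.22807404e-01]
 [-5.07119794e-06 -3.57383919e-06 -1.00000000e+00  2.18325524e-01]
 [ 0.00000000e+00  0.00000000e+00  0.00000000e+00  1.00000000e+00]]
```

```bash
python3 - <<'E'
from h import *
R=np.array([[ 0.20033045,0.95050478,0.23750448],[0.894548,-0.07859115,-0.44000831],[-0.39956425,0.30060622,-0.86601635]])
u,_,v=np.linalg.svd(R);R=u@v
T0=toolT()
rv=(Rn.from_matrix(T0[:3,:3]).inv()*Rn.from_matrix(R)).as_rotvec()
Rm=(Rn.from_matrix(T0[:3,:3])*Rn.from_rotvec(rv*.5)).as_matrix()
Tm=plan(mk([.36,-.42,.33],Rm),8,T0)
plan(mk([.493,-.214,.24],R),8,Tm)
E
```

```text
total rot deg 32.664809501077116 dist 0.2520975020584526
[2.13,-1.86,-1.4,-1.79,-0.79,-3.58,-1],
[2.22,-1.68,-1.48,-1.8,-0.78,-3.59,-1],
[2.29,-1.48,-1.56,-1.79,-0.79,-3.58,-1],
[2.37,-1.3,-1.64,-1.79,-0.79,-3.58,-1],
[2.41,-1.09,-1.7,-1.8,-0.78,-3.58,-1],
[2.45,-0.88,-1.77,-1.79,-0.79,-3.59,-1],
[2.48,-0.68,-1.83,-1.79,-0.79,-3.58,-1],
[2.48,-0.46,-1.89,-1.8,-0.78,-3.58,-1],
total rot deg 32.66645686984387 dist 0.261207151668387
[3.19,-0.48,0.52,-1.79,-0.79,-3.58,-1],
[3.22,-0.29,0.46,-1.8,-0.78,-3.59,-1],
[3.23,-0.1,0.41,-1.79,-0.79,-3.58,-1],
[3.25,0.09,0.37,-1.79,-0.79,-3.58,-1],
[3.23,0.28,0.33,-1.79,-0.78,-3.59,-1],
[3.22,0.47,0.29,-1.8,-0.79,-3.58,-1],
[3.19,0.66,0.27,-1.79,-0.79,-3.58,-1],
[3.14,0.85,0.25,-1.79,-0.78,-3.59,-1],
```

Emit:
arm_command(targets=[[2.1, -1.9, -1.4, -1.8, -0.8, -3.6, -1], [2.2, -1.7, -1.5, -1.8, -0.8, -3.6, -1], [2.3, -1.5, -1.6, -1.8, -0.8, -3.6, -1], [2.4, -1.3, -1.6, -1.8, -0.8, -3.6, -1], [2.4, -1.1, -1.7, -1.8, -0.8, -3.6, -1], [2.4, -0.9, -1.8, -1.8, -0.8, -3.6, -1], [2.5, -0.7, -1.8, -1.8, -0.8, -3.6, -1], [2.5, -0.5, -1.9, -1.8, -0.8, -3.6, -1]])

```text
clock: 1.87
ee_pos: [0.3588, -0.4172, 0.3308]
tool_rot: [2.925, 0.169, 0.886]
wrist_force: [0.3, -0.0, 0.4]
grip_width: 1.002
```

Emit:
arm_command(targets=[[3.2, -0.5, 0.5, -1.8, -0.8, -3.6, -1], [3.2, -0.3, 0.5, -1.8, -0.8, -3.6, -1], [3.2, -0.1, 0.4, -1.8, -0.8, -3.6, -1], [3.2, 0.1, 0.4, -1.8, -0.8, -3.6, -1], [3.2, 0.3, 0.3, -1.8, -0.8, -3.6, -1], [3.2, 0.5, 0.3, -1.8, -0.8, -3.6, -1], [3.2, 0.7, 0.3, -1.8, -0.8, -3.6, -1], [3.1, 0.9, 0.3, -1.8, -0.8, -3.6, -1], [0, 0, 0, 0, 0, 0, -1]])

```text
clock: 2.62
ee_pos: [0.4915, -0.2095, 0.2353]
tool_rot: [2.813, 0.415, 1.365]
wrist_force: [-0.7, -0.1, -0.8]
grip_width: 0.999
```

```bash
python3 - <<'E'
from h import *
s=env.get_state();print(s['clock'],s['joint_pos'].round(2));print(toolT(s).round(3))
np.save('w1.npy',toolT(s))
snap('wrist','w1.png')
for n in ['shaft_home','key_top','pointer_tip','stop_top']:
    print(n,[(round(d['score'],2),np.round(np.array(d['location'])*[W,H],1).tolist()) for d in nets.landmark_of('wrist',n)])
E
```

```text
2.6167 [-0.19 -0.24  2.17 -0.51  0.93  0.2 ]
[[ 0.187  0.953  0.238  0.492]
 [ 0.896 -0.066 -0.439 -0.21 ]
 [-0.403  0.295 -0.866  0.235]
 [ 0.     0.     0.     1.   ]]
shaft_home [(0.96, [272.4, 198.9]), (0.52, [158.1, 257.1])]
key_top [(0.83, [273.7, 219.2]), (0.57, [246.6, 134.1])]
pointer_tip [(0.89, [276.5, 253.1])]
stop_top [(0.77, [335.7, 202.6])]
```

View pics/w1.png

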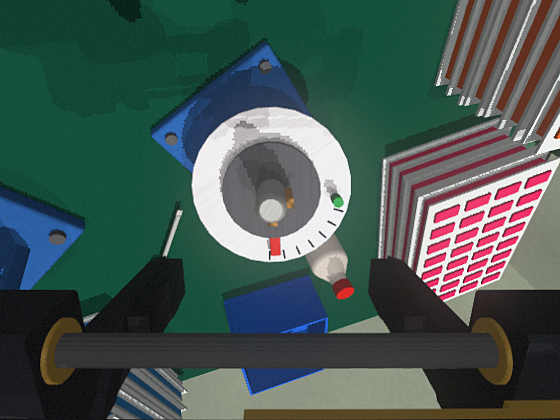

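```bash
python3 - <<'E'
import cv2
a=cv2.imread('pics/w1.png')
cv2.imwrite('pics/w1c.png',cv2.resize(a[100:270,185:360],None,fx=3.5,fy=3.5,interpolation=cv2.INTER_CUBIC))
E
```

```text
(no output)
```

View pics/w1c.png

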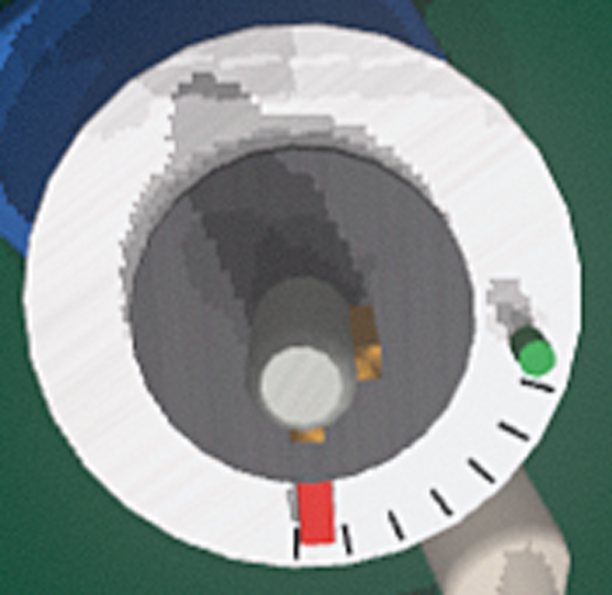

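```bash
cat > fit.py <<'E'
from h import *
from scipy.optimize import least_squares
cw,ct,cs=[vision.get_calibration(n) for n in ('wrist','top','scene')]
Tw=np.load('w1.npy')@cw['mount']
f=lambda x,y:[185+x/3.5,100+y/3.5]
def frame(p):
    psi=p[3];a=np.array([np.sin(p[5])*np.cos(psi),np.sin(p[5])*np.sin(psi),np.cos(p[5])])
    # stand -x horizontal dir at psi
    u=np.cross([0,0,1],a);u/=np.linalg.norm(u);w=np.cross(a,u)*1 # u,w perp to a ; w = a x u
    x=np.cos(p[4])*u+np.sin(p[4])*w; y=np.cross(a,x)
    return p[:3],a,x,y,u,w
def res(p,full=False):
    C,a,x,y,u,w=frame(p)
    th=np.linspace(0,2*np.pi,360);E=C+.046*(np.cos(th)[:,None]*u+np.sin(th)[:,None]*w)
    e=proj(cw,E,Tw); l,r,t,b=e[:,0].min(),e[:,0].max(),e[:,1].min(),e[:,1].max()
    m=[f(131,0)[0],f(474,0)[0],f(0,147)[1],f(0,482)[1]]
    R=[l-m[0],r-m[1],t-m[2],b-m[3]]
    q=proj(cw,[C+.054*a,C+.065*x-.0045*a],Tw)
    R+=list(q[0]-f(301,385))+list(q[1]-f(318,543))
    qt=proj(ct,[C+.024*a,C+.065*x-.0045*a]);qs=proj(cs,[C+.024*a])
    R+=list((qt[0]-[382.7,187.1])*.4)+list((qt[1]-[408,190])*.4)+list((qs[0]-[255.3,252.6])*.4)
    return np.array(R+[(p[2]-.112)*300,(p[5]-np.pi/6)*100])
if __name__=='__main__':
    psi0=np.arctan2(.88,-.475);best=None
    for a0 in np.arange(0,6.28,.5):
        s=least_squares(res,[.525,-.273,.112,psi0,a0,np.pi/6],x_scale=[.01,.01,.01,.1,.1,.05])
        if best is None or s.cost<best.cost: best=s
    p=best.x;print(best.cost,p.round(4),np.degrees(p[3:]).round(2),best.fun.round(2))
    C,a,x,y,u,w=frame(p);print('C',C,'a',a,'x',x)
    o,d=ray(cw,f(536,358),Tw);q=C+.006*a;v=o+d*((q-o)@a)/(d@a)-C
    print('stop r',np.linalg.norm(v-a*(v@a)),'ang from pointer',np.degrees(np.arctan2(v@y,v@x)))
    np.save('shaft.npy',mk(C+.024*a,np.c_[x,y,a]))
    th=np.linspace(0,6.28,60)
E
python3 fit.py
```

```text
1.6880048474955023 [ 0.5214 -0.2757  0.1117  2.0459  1.0166  0.5247] [117.22  58.25  30.06] [-0.65  0.7   0.11  0.74  0.11 -0.12 -0.08 -0.81  0.37  0.67  0.11 -0.24
 -0.5   0.53 -0.1   0.11]
C [ 0.52139856 -0.27569694  0.11166283] a [-0.22914696  0.44543655  0.86549289] x [-0.13127794 -0.89517028  0.42595337]
stop r 0.06172232793109026 ang from pointer 79.09770049133112
```

```bash
python3 - <<'E'
from h import *
T0=toolT()
yaw=np.radians(157);R=np.array([[np.cos(yaw),np.sin(yaw),0],[np.sin(yaw),-np.cos(yaw),0],[0,0,-1]])
rv=(Rn.from_matrix(T0[:3,:3]).inv()*Rn.from_matrix(R)).as_rotvec()
Rm=(Rn.from_matrix(T0[:3,:3])*Rn.from_rotvec(rv*.5)).as_matrix()
Tm=plan(mk([.515,.06,.30],Rm),9,T0)
plan(mk([.534,.325,.14],R),10,Tm)
E
```

```text
total rot deg 40.20726720308236 dist 0.2829304505247512
[2.52,0.22,-1.87,-0.03,1.8,-4.09,-1],
[2.55,0.4,-1.79,-0.04,1.81,-4.08,-1],
[2.57,0.58,-1.71,-0.03,1.8,-4.09,-1],
[2.58,0.77,-1.63,-0.03,1.81,-4.09,-1],
[2.57,0.95,-1.54,-0.04,1.8,-4.09,-1],
[2.54,1.14,-1.47,-0.03,1.8,-4.08,-1],
[2.49,1.32,-1.38,-0.03,1.81,-4.09,-1],
[2.44,1.49,-1.31,-0.04,1.8,-4.09,-1],
[2.37,1.67,-1.23,-0.03,1.8,-4.08,-1],
total rot deg 40.2116581102163 dist 0.3101056459396614
[2.56,1.38,1.08,-0.03,1.62,-3.68,-1],
[2.43,1.53,1.16,-0.03,1.63,-3.68,-1],
[2.3,1.69,1.22,-0.03,1.62,-3.68,-1],
[2.15,1.83,1.29,-0.03,1.62,-3.67,-1],
[1.99,1.96,1.35,-0.03,1.63,-3.68,-1],
[1.82,2.08,1.4,-0.03,1.62,-3.68,-1],
[1.64,2.19,1.45,-0.03,1.63,-3.68,-1],
[1.46,2.29,1.5,-0.03,1.62,-3.68,-1],
[1.26,2.38,1.54,-0.03,1.62,-3.68,-1],
[1.07,2.45,1.57,-0.03,1.63,-3.68,-1],
```

Emit:
arm_command(targets=[[2.5, 0.2, -1.9, 0, 1.8, -4.1, -1], [2.6, 0.4, -1.8, 0, 1.8, -4.1, -1], [2.6, 0.6, -1.7, 0, 1.8, -4.1, -1], [2.6, 0.8, -1.6, 0, 1.8, -4.1, -1], [2.6, 1.0, -1.5, 0, 1.8, -4.1, -1], [2.5, 1.1, -1.5, 0, 1.8, -4.1, -1], [2.5, 1.3, -1.4, 0, 1.8, -4.1, -1], [2.4, 1.5, -1.3, 0, 1.8, -4.1, -1], [2.4, 1.7, -1.2, 0, 1.8, -4.1, -1]])

```text
clock: 3.62
ee_pos: [0.516, 0.0617, 0.3002]
tool_rot: [3.061, 0.263, 2.086]
wrist_force: [0.5, -0.5, -0.2]
grip_width: 0.998
```

Emit:
arm_command(targets=[[2.6, 1.4, 1.1, 0, 1.6, -3.7, -1], [2.4, 1.5, 1.2, 0, 1.6, -3.7, -1], [2.3, 1.7, 1.2, 0, 1.6, -3.7, -1], [2.2, 1.8, 1.3, 0, 1.6, -3.7, -1], [2.0, 2.0, 1.3, 0, 1.6, -3.7, -1], [1.8, 2.1, 1.4, 0, 1.6, -3.7, -1], [1.6, 2.2, 1.4, 0, 1.6, -3.7, -1], [1.5, 2.3, 1.5, 0, 1.6, -3.7, -1], [1.3, 2.4, 1.5, 0, 1.6, -3.7, -1], [1.1, 2.4, 1.6, 0, 1.6, -3.7, -1], [0, 0, 0, 0, 0, 0, -1]])

```text
clock: 4.53
ee_pos: [0.5321, 0.328, 0.134]
tool_rot: [-3.13, -0.008, 2.746]
wrist_force: [-0.5, -1.2, -0.5]
grip_width: 1.002
```

```bash
python3 - <<'E'
from h import *
s=env.get_state();print(s['clock'],s['joint_pos'].round(2));print(toolT(s).round(3))
np.save('w2.npy',toolT(s))
im=snap('wrist','w2.png')
for n in ['hub_quarter_mid','hub_half_mid','hub_third_mid']:
    print(n,[(round(d['score'],2),np.round(np.array(d['location'])*[W,H],1).tolist()) for d in nets.landmark_of('wrist',n)])
E
```

```text
4.5333 [ 0.51  0.24  1.79 -0.    1.12 -0.66]
[[-0.923  0.386 -0.012  0.532]
 [ 0.386  0.923 -0.008  0.328]
 [ 0.008 -0.012 -1.     0.134]
 [ 0.     0.     0.     1.   ]]
hub_quarter_mid [(0.77, [268.4, 210.0])]
hub_half_mid []
hub_third_mid [(0.9, [138.5, 276.1])]
```

View pics/w2.png

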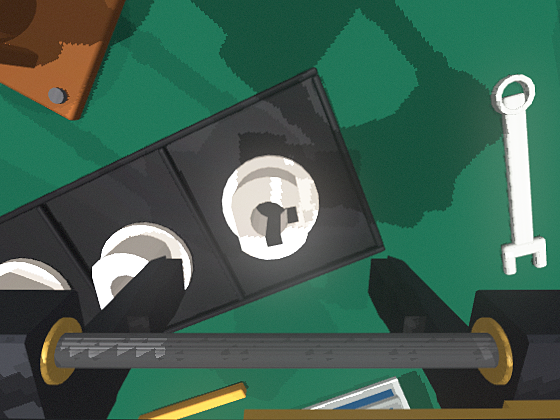

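```bash
python3 - <<'E'
import cv2
a=cv2.imread('pics/w2.png')
cv2.imwrite('pics/w2c.png',cv2.resize(a[145:270,210:330],None,fx=4.8,fy=4.8,interpolation=cv2.INTER_CUBIC))
E
```

```text
(no output)
```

View pics/w2c.png

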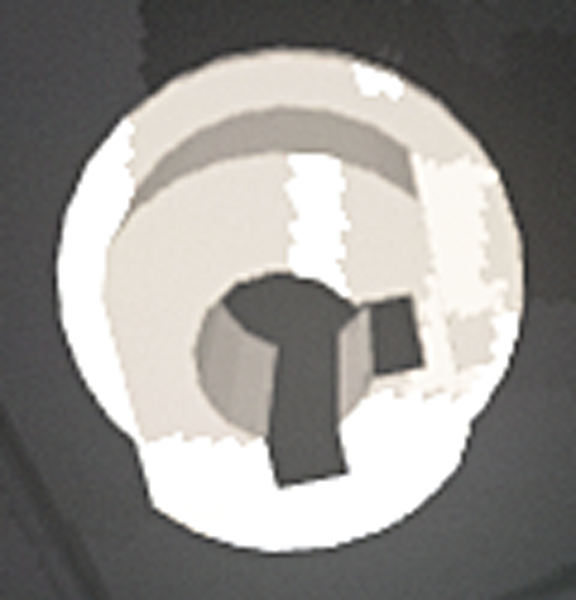

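```bash
python3 - <<'E'
from h import *
from scipy.optimize import least_squares
cw=vision.get_calibration('wrist');T=np.load('w2.npy');Tw=T@cw['mount']
f=lambda p:[210+p[0]/4.8,145+p[1]/4.8]
pix=[(280,488),(348,472),(425,367),(413,297)]
L=np.array([[21.5,-6],[21.5,6],[6,21.5],[-6,21.5]])/1000
P=np.array([pl(ray(cw,f(p),Tw),.054)[:2] for p in pix])
def r(q):
    c,s=np.cos(q[2]),np.sin(q[2]);return ((L@np.array([[c,s],[-s,c]])+q[:2]-P)*1000).ravel()
s=least_squares(r,[.534,.325,-.4]);print(s.x,np.degrees(s.x[2]),s.fun.round(2))
# flange outline extremes at z=.014: left 57,right 524(y~265), top 47
E3=[]
th=np.linspace(0,6.28,200)
C=np.array([s.x[0],s.x[1],.014])
e=proj(cw,C+.042*np.c_[np.cos(th),np.sin(th),0*th],Tw)
print((e.min(0)-[210,145])*4.8,(e.max(0)-[210,145])*4.8,'obs l57 t47 r524')
np.save('hub.npy',s.x)
print('third', pl(ray(cw,[138.5,276.1],Tw),.03))
E
```

```text
[ 0.53676891  0.31853527 -0.19026043] -10.901119523455563 [-0.24 -0.36  0.42  0.17  0.07  0.23 -0.25 -0.04]
[60.51071931 53.21306005] [524.79720638 498.81560989] obs l57 t47 r524
third [0.548457   0.18683662 0.03      ]
```

```bash
python3 - <<'E'
from h import *
T0=toolT();print(T0.round(4))
q=np.load('hub.npy');yaw=q[2]+np.pi;R=np.array([[np.cos(yaw),np.sin(yaw),0],[np.sin(yaw),-np.cos(yaw),0],[0,0,-1]])
Tm=plan(mk([q[0],q[1],.09],R),3,T0)
plan(mk([q[0],q[1],.032],R),4,Tm)
E
```

```text
[[-0.9213  0.3888 -0.0058  0.5328]
 [ 0.3888  0.9213 -0.0082  0.3257]
 [ 0.0021 -0.0098 -0.9999  0.1385]
 [ 0.      0.      0.      1.    ]]
total rot deg 11.99198213370061 dist 0.04918047692573415
[-0.22,-0.15,1.62,-0.18,-0.06,-3.99,-1],
[-0.2,-0.17,1.61,-0.19,-0.06,-4,-1],
[-0.2,-0.2,1.62,-0.18,-0.06,-3.99,-1],
total rot deg 0.0022337328427178443 dist 0.05801619045889677
[0,0,1.45,0,0,0,-1],
[0,0,1.45,0,0,0,-1],
[0,0,1.45,0,0,0,-1],
[0,0,1.45,0,0,0,-1],
```

```bash
python3 - <<'E'
from h import *
for i in range(4):
    s=env.get_state();print(s['clock'],s['ee_pos'].round(4),s['tool_rot'].round(4))
    im=snap('wrist','w3.png')
np.save('w3.npy',toolT(s))
a=cv2.imread('pics/w3.png')
cv2.imwrite('pics/w3c.png',cv2.resize(a[145:270,210:330],None,fx=4.8,fy=4.8,interpolation=cv2.INTER_CUBIC))
E
```

```text
4.7333 [0.5328 0.3257 0.1385] [-3.1317e+00 -2.1000e-03  2.7423e+00]
4.7833 [0.5327 0.3258 0.1389] [-3.1324e+00 -1.7000e-03  2.7424e+00]
4.8333 [0.5326 0.326  0.139 ] [-3.1327e+00 -1.8000e-03  2.7427e+00]
4.8833 [0.5324 0.3261 0.139 ] [-3.1328e+00 -1.8000e-03  2.7431e+00]
```

View pics/w3c.png

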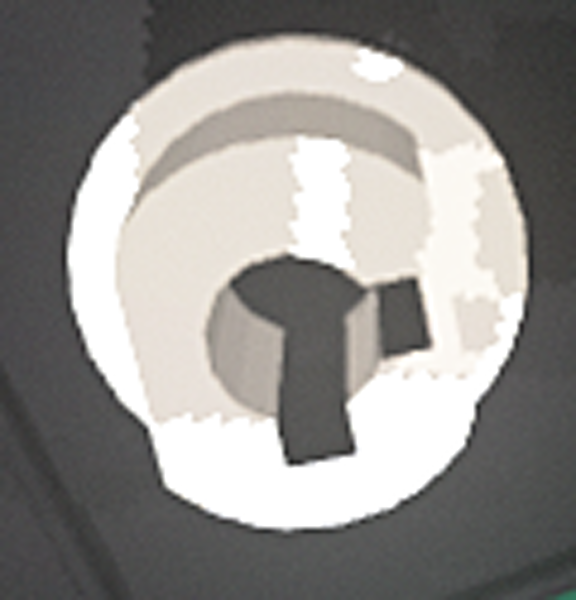

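```bash
python3 - <<'E'
from h import *
from scipy.optimize import least_squares
cw=vision.get_calibration('wrist');T=np.load('w3.npy');Tw=T@cw['mount']
f=lambda p:[210+p[0]/4.8,145+p[1]/4.8]
pix=[(289,465),(355,453),(431,347),(415,277)]
L=np.array([[21.5,-6],[21.5,6],[6,21.5],[-6,21.5]])/1000
P=np.array([pl(ray(cw,f(p),Tw),.054)[:2] for p in pix])
def r(q):
    c,s=np.cos(q[2]),np.sin(q[2]);return ((L@np.array([[c,s],[-s,c]])+q[:2]-P)*1000).ravel()
s=least_squares(r,[.534,.325,-.4]);print(s.x,np.degrees(s.x[2]),s.fun.round(2))
th=np.linspace(0,6.28,200)
C=np.array([s.x[0],s.x[1],.014])
e=proj(cw,C+.042*np.c_[np.cos(th),np.sin(th),0*th],Tw)
print((e.min(0)-[210,145])*4.8,(e.max(0)-[210,145])*4.8,'obs l68 t34 r527')
q=s.x;np.save('hub.npy',q)
T0=toolT();yaw=q[2]+np.pi;R=np.array([[np.cos(yaw),np.sin(yaw),0],[np.sin(yaw),-np.cos(yaw),0],[0,0,-1]])
Tm=plan(mk([q[0],q[1],.09],R),3,T0)
plan(mk([q[0],q[1],.032],R),4,Tm)
E
```

```text
[ 0.53660065  0.31815475 -0.18031902] -10.331518918212089 [ 0.12 -0.63  0.06  0.34 -0.13  0.07 -0.05  0.22]
[68.74365977 39.4794632 ] [526.62122351 479.51378518] obs l68 t34 r527
total rot deg 12.494604731363978 dist 0.049693899071668164
[-0.24,-0.18,1.63,-0.17,-0.06,-4.16,-1],
[-0.23,-0.2,1.63,-0.16,-0.05,-4.16,-1],
[-0.21,-0.22,1.63,-0.17,-0.06,-4.16,-1],
total rot deg 0.004248901034721264 dist 0.05795571939237721
[0,0,1.45,0,0,0,-1],
[0,0,1.45,0,0,0,-1],
[0,0,1.45,0,0,0,-1],
[0,0,1.45,0,0,0,-1],
```

Emit:
arm_command(targets=[[-0.2, -0.2, 1.6, -0.2, 0, -4.2, -1], [-0.2, -0.2, 1.6, -0.1, 0, -4.1, -1], [-0.2, -0.2, 1.6, -0.2, -0.1, -4.1, -1], [0, 0, 0, 0, 0, 0, -1], [0, 0, 0, 0, 0, 0, -1], [0, 0, 0, 0, 0, 0, -1]])

```text
clock: 5.43
ee_pos: [0.5356, 0.3194, 0.0906]
tool_rot: [3.142, -0.002, 2.959]
wrist_force: [0.0, 0.3, 0.3]
grip_width: 0.998
```

```bash
python3 - <<'E'
from h import *
q=np.load('hub.npy');T0=toolT();print(T0.round(4));yaw=q[2]+np.pi;R=np.array([[np.cos(yaw),np.sin(yaw),0],[np.sin(yaw),-np.cos(yaw),0],[0,0,-1]])
plan(mk([q[0],q[1],.032],R),4,T0)
E
```

```text
[[-9.834e-01  1.814e-01 -1.800e-03  5.356e-01]
 [ 1.814e-01  9.834e-01  4.000e-04  3.194e-01]
 [ 1.800e-03  1.000e-04 -1.000e+00  9.060e-02]
 [ 0.000e+00  0.000e+00  0.000e+00  1.000e+00]]
total rot deg 0.15892259511943643 dist 0.05866332582579745
[-0.03,-0.03,1.47,0,-0.03,-0.03,-1],
[-0.04,-0.02,1.46,0,-0.02,-0.03,-1],
[-0.03,-0.03,1.47,0,-0.03,-0.03,-1],
[-0.03,-0.03,1.46,0,-0.03,-0.03,-1],
```

Emit:
arm_command(targets=[[0, 0, 1.5, 0, 0, 0, -1], [0, 0, 1.5, 0, 0, 0, -1], [-0.1, -0.1, 1.5, 0, -0.1, -0.1, -1], [0, 0, 1.4, 0, 0, 0, -1], [0, 0, 0, 0, 0, 0, -1], [0, 0, 0, 0, 0, 0, -1], [0, 0, 0, 0, 0, 0, -1]], grip_force=25)

```text
clock: 6.02
ee_pos: [0.5364, 0.3185, 0.0314]
tool_rot: [3.142, -0.0, 2.963]
wrist_force: [-1.2, 0.3, -0.1]
grip_width: 1.001
```

Emit:
arm_command(targets=[[0, 0, 0, 0, 0, 0, 1], [0, 0, 0, 0, 0, 0, 1], [0, 0, 0, 0, 0, 0, 1], [0, 0, 0, 0, 0, 0, 1], [0, 0, 0, 0, 0, 0, 1], [0, 0, 0, 0, 0, 0, 1], [0, 0, 0, 0, 0, 0, 1], [0, 0, 0, 0, 0, 0, 1]], grip_force=35)

```text
clock: 6.68
ee_pos: [0.5358, 0.3183, 0.0306]
tool_rot: [-3.141, -0.001, 2.963]
wrist_force: [-1.0, 0.7, 0.9]
grip_width: 0.572
```

```bash
python3 - <<'E'
from h import *
s=env.get_state();print(s);T=toolT(s);print(T.round(4))
q=np.load('hub.npy');print(T[:3,:3].T@(np.array([q[0],q[1],.03])-T[:3,3])*1000)
np.save('w4.npy',T);snap('wrist','w4.png')
E
```

```text
{'clock': 6.6833, 'joint_pos': array([ 4.95861260e-01,  3.43342031e-01,  1.87493737e+00,  2.90517900e-04,
        9.24359494e-01, -8.96614069e-01]), 'joint_vel': array([-1.02050912e-04,  1.15442417e-03,  8.66877181e-06,  1.87132490e-04,
       -2.78266781e-04, -8.74739565e-05]), 'tau': array([-4.05340735e-01, -4.75624037e+01, -2.89801401e+01, -1.54093620e-01,
        1.51667562e-01, -3.34193159e-03]), 'ee_pos': array([0.53584931, 0.3182674 , 0.03060565]), 'tool_rot': array([-3.14112054e+00, -9.62008402e-04,  2.96309631e+00]), 'wrist_force': array([-1.045104  ,  0.74394339,  0.91487344]), 'torque': array([ 0.14422204, -0.10064646, -0.01834892]), 'grip_width': 0.5724765613874103}
[[-9.841e-01  1.775e-01 -1.000e-03  5.358e-01]
 [ 1.775e-01  9.841e-01 -3.000e-04  3.183e-01]
 [ 1.000e-03 -5.000e-04 -1.000e+00  3.060e-02]
 [ 0.000e+00  0.000e+00  0.000e+00  1.000e+00]]
[-0.75998019  0.02282851  0.60490511]
```

View pics/w4.png

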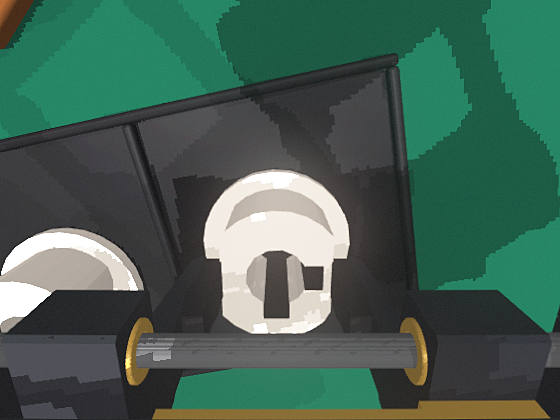

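```bash
python3 - <<'E'
import cv2
a=cv2.imread('pics/w4.png')
cv2.imwrite('pics/w4c.png',cv2.resize(a[230:340,210:345],None,fx=5.5,fy=5.5,interpolation=cv2.INTER_CUBIC))
E
```

```text
(no output)
```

View pics/w4c.png

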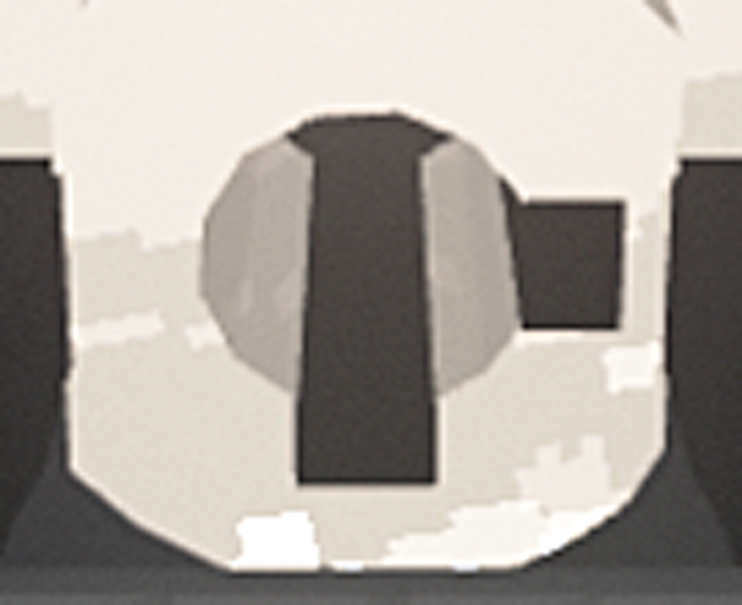

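```bash
python3 - <<'E'
from h import *
from scipy.optimize import least_squares
cw=vision.get_calibration('wrist');T=np.load('w4.npy');Tw=T@cw['mount']
f=lambda p:[210+p[0]/5.5,230+p[1]/5.5]
pix=[(297,485),(437,484),(618,328),(625,202)]
L=np.array([[21.5,-6],[21.5,6],[6,21.5],[-6,21.5]])/1000
P=np.array([pl(ray(cw,f(p),Tw),.054)[:2] for p in pix])
def r(q):
    c,s=np.cos(q[2]),np.sin(q[2]);return ((L@np.array([[c,s],[-s,c]])+q[:2]-P)*1000).ravel()
s=least_squares(r,[.534,.325,-.4]);q=s.x;print(q,np.degrees(q[2]),s.fun.round(2))
print(T[:3,:3].T@(np.array([q[0],q[1],.03])-T[:3,3])*1000, 'tool yaw',np.degrees(np.arctan2(T[1,0],T[0,0]))-180)
p=proj(cw,np.c_[q[0]+.0145*np.cos(np.linspace(0,6.28,100)),q[1]+.0145*np.sin(np.linspace(0,6.28,100)),np.full(100,.054)],Tw)
print(((p.min(0)-[210,230])*5.5),((p.max(0)-[210,230])*5.5),'obs l201 t113')
E
```

```text
[ 0.53662559  0.31722249 -0.1765531 ] -10.115747587286217 [-0.06  0.26 -0.05 -0.11  0.07 -0.01  0.04 -0.13]
[-0.9500483  -0.8901929   0.60515332] tool yaw -10.227086863934375
[195.94007077 110.51356505] [538.13906956 415.22297309] obs l201 t113
```

```bash
cat >> h.py <<'E'
hT=np.array([-.00095,-.0009,.0006])
def goal(d,S=None,ang=0,lx=0,ly=0):
    S=np.load('shaft.npy') if S is None else S
    S=S.copy();S[:3,:3]=S[:3,:3]@Rn.from_euler('z',ang).as_matrix()
    R=np.c_[-S[:3,0],S[:3,1],-S[:3,2]]
    return mk(S[:3,3]+d*S[:3,2]-R@hT,R)
E
python3 - <<'E'
from h import *
T0=toolT();T1=goal(.08);print(T1.round(3))
Tl=T0.copy();Tl[2,3]+=.12
R0=Rn.from_matrix(T0[:3,:3]);rv=(R0.inv()*Rn.from_matrix(T1[:3,:3])).as_rotvec()
Rm=(R0*Rn.from_rotvec(rv*.5)).as_matrix()
Ta=plan(Tl,5,T0)
Tb=plan(mk([.5,.04,.30],Rm),11,Ta)
plan(T1,11,Tb)
E
```

```text
[[ 0.131  0.964  0.229  0.498]
 [ 0.895 -0.016 -0.445 -0.228]
 [-0.426  0.264 -0.865  0.202]
 [ 0.     0.     0.     1.   ]]
total rot deg 0.0 dist 0.12
[0,0,-2.4,0,0,0,-1],
[0,0,-2.4,0,0,0,-1],
[0.01,0,-2.4,0,0,0,-1],
[0,0,-2.4,0,0,0,-1],
[0,-0.01,-2.4,0,0,0,-1],
total rot deg 44.28091791292954 dist 0.31780641097582085
[-0.13,-2.55,-1.36,0.27,-1.47,3.74,-1],
[-0.32,-2.54,-1.34,0.26,-1.47,3.73,-1],
[-0.53,-2.51,-1.31,0.27,-1.48,3.74,-1],
[-0.72,-2.49,-1.29,0.27,-1.47,3.74,-1],
[-0.92,-2.43,-1.26,0.27,-1.47,3.74,-1],
[-1.11,-2.38,-1.22,0.26,-1.47,3.73,-1],
[-1.28,-2.3,-1.17,0.27,-1.47,3.74,-1],
[-1.47,-2.22,-1.14,0.27,-1.47,3.74,-1],
[-1.64,-2.12,-1.08,0.26,-1.48,3.74,-1],
[-1.79,-2.01,-1.03,0.27,-1.47,3.73,-1],
[-1.95,-1.9,-0.97,0.27,-1.47,3.74,-1],
total rot deg 44.28100659099148 dist 0.2856342455982634
[-1.6,-1.58,1.3,0.27,-1.47,3.74,-1],
[-1.66,-1.47,1.35,0.26,-1.47,3.73,-1],
[-1.72,-1.35,1.4,0.27,-1.48,3.74,-1],
[-1.77,-1.23,1.45,0.27,-1.47,3.74,-1],
[-1.81,-1.11,1.5,0.26,-1.47,3.74,-1],
[-1.84,-0.98,1.55,0.27,-1.47,3.73,-1],
[-1.85,-0.85,1.6,0.27,-1.47,3.74,-1],
[-1.86,-0.72,1.66,0.26,-1.47,3.74,-1],
[-1.87,-0.6,1.71,0.27,-1.48,3.74,-1],
[-1.85,-0.46,1.75,0.27,-1.47,3.73,-1],
[-1.84,-0.34,1.81,0.26,-1.47,3.74,-1],
```

Emit:
arm_command(targets=[[0, 0, -1.0, 0, 0, 0, 1], [0, 0, -2.4, 0, 0, 0, 1], [0, 0, -2.6, 0, 0, 0, 1], [0, 0, -2.6, 0, 0, 0, 1], [0, 0, -2.4, 0, 0, 0, 1], [0, 0, -1.0, 0, 0, 0, 1]])

```text
clock: 7.23
ee_pos: [0.5374, 0.3188, 0.1545]
tool_rot: [3.14, 0.003, 2.963]
wrist_force: [-0.3, -0.3, -1.2]
grip_width: 0.57
```

Emit:
arm_command(targets=[[-0.1, -2.6, -1.4, 0.3, -1.5, 3.7, 1], [-0.3, -2.5, -1.3, 0.3, -1.5, 3.7, 1], [-0.5, -2.5, -1.3, 0.3, -1.5, 3.7, 1], [-0.7, -2.5, -1.3, 0.3, -1.5, 3.7, 1], [-0.9, -2.4, -1.3, 0.3, -1.5, 3.7, 1], [-1.1, -2.4, -1.2, 0.3, -1.5, 3.7, 1], [-1.3, -2.3, -1.2, 0.2, -1.4, 3.7, 1], [-1.5, -2.2, -1.1, 0.2, -1.5, 3.8, 1], [-1.6, -2.1, -1.1, 0.3, -1.5, 3.8, 1], [-1.8, -2.0, -1.0, 0.3, -1.5, 3.8, 1], [-2.0, -1.9, -1.0, 0.3, -1.4, 3.8, 1]])

```text
clock: 8.15
ee_pos: [0.4986, 0.0394, 0.3002]
tool_rot: [3.093, 0.278, 2.231]
wrist_force: [0.7, -0.7, -2.0]
grip_width: 0.576
```

```bash
python3 - <<'E'
from h import *
s=env.get_state();print(s['grip_width']);T0=toolT();print(T0.round(3));T1=goal(.085)
plan(T1,11,T0)
E
```

```text
0.5763333045614246
[[-0.59   0.781  0.207  0.499]
 [ 0.759  0.623 -0.187  0.039]
 [-0.275  0.047 -0.96   0.3  ]
 [ 0.     0.     0.     1.   ]]
total rot deg 44.09352131370834 dist 0.2815096363685891
[-1.59,-1.55,1.27,0.25,-1.45,3.73,-1],
[-1.66,-1.44,1.31,0.26,-1.46,3.72,-1],
[-1.71,-1.33,1.37,0.25,-1.45,3.73,-1],
[-1.76,-1.21,1.41,0.26,-1.45,3.73,-1],
[-1.79,-1.08,1.47,0.25,-1.45,3.73,-1],
[-1.83,-0.96,1.51,0.26,-1.46,3.72,-1],
[-1.84,-0.84,1.57,0.25,-1.45,3.73,-1],
[-1.86,-0.7,1.62,0.25,-1.45,3.73,-1],
[-1.85,-0.58,1.66,0.26,-1.46,3.73,-1],
[-1.85,-0.45,1.72,0.25,-1.45,3.72,-1],
[-1.82,-0.33,1.76,0.26,-1.45,3.73,-1],
```

Emit:
arm_command(targets=[[-1.6, -1.6, 1.3, 0.3, -1.5, 3.7, 1], [-1.7, -1.4, 1.3, 0.2, -1.4, 3.7, 1], [-1.7, -1.3, 1.4, 0.3, -1.5, 3.7, 1], [-1.8, -1.2, 1.4, 0.2, -1.4, 3.7, 1], [-1.8, -1.1, 1.4, 0.3, -1.5, 3.8, 1], [-1.8, -1.0, 1.5, 0.2, -1.4, 3.7, 1], [-1.8, -0.8, 1.6, 0.3, -1.5, 3.7, 1], [-1.9, -0.7, 1.6, 0.2, -1.4, 3.8, 1], [-1.8, -0.6, 1.7, 0.3, -1.5, 3.7, 1], [-1.8, -0.4, 1.7, 0.2, -1.4, 3.7, 1], [-1.8, -0.3, 1.8, 0.3, -1.5, 3.7, 1]])

```text
clock: 9.07
ee_pos: [0.4996, -0.2251, 0.2049]
tool_rot: [2.846, 0.439, 1.426]
wrist_force: [0.8, -0.2, -2.2]
grip_width: 0.577
```

Emit:
arm_command(targets=[[0, 0, 0, 0, 0, 0, 1], [0, 0, 0, 0, 0, 0, 1], [0, 0, 0, 0, 0, 0, 1], [0, 0, 0, 0, 0, 0, 1], [0, 0, 0, 0, 0, 0, 1]])

```text
clock: 9.48
ee_pos: [0.5015, -0.2235, 0.2072]
tool_rot: [2.844, 0.44, 1.43]
wrist_force: [0.3, 0.1, -2.7]
grip_width: 0.581
```

```bash
python3 - <<'E'
from h import *
s=env.get_state();print(s['clock'],s['joint_pos'].round(2),s['grip_width']);T0=toolT();print(T0.round(4));
np.save('w5.npy',T0);snap('wrist','w5.png');snap('scene','s5.png')
a=cv2.imread('pics/w5.png')
cv2.imwrite('pics/w5c.png',cv2.resize(a[140:340,160:380],None,fx=3,fy=3,interpolation=cv2.INTER_CUBIC))
a=cv2.imread('pics/s5.png')
cv2.imwrite('pics/s5c.png',cv2.resize(a[150:310,180:340],None,fx=3.6,fy=3.6,interpolation=cv2.INTER_CUBIC))
plan(goal(.065),3,T0)
E
```

```text
9.4833 [-0.21 -0.18  2.18 -0.53  0.86  0.16] 0.5813519523016527
[[ 0.1266  0.9641  0.2335  0.5015]
 [ 0.896  -0.0102 -0.444  -0.2235]
 [-0.4257  0.2654 -0.8651  0.2072]
 [ 0.      0.      0.      1.    ]]
total rot deg 0.36495577330595197 dist 0.021462171864521585
[-0.08,-0.14,0.7,0.08,-0.03,0.08,-1],
[-0.08,-0.15,0.69,0.08,-0.03,0.09,-1],
[-0.08,-0.14,0.7,0.08,-0.04,0.08,-1],
```

View pics/w5c.png

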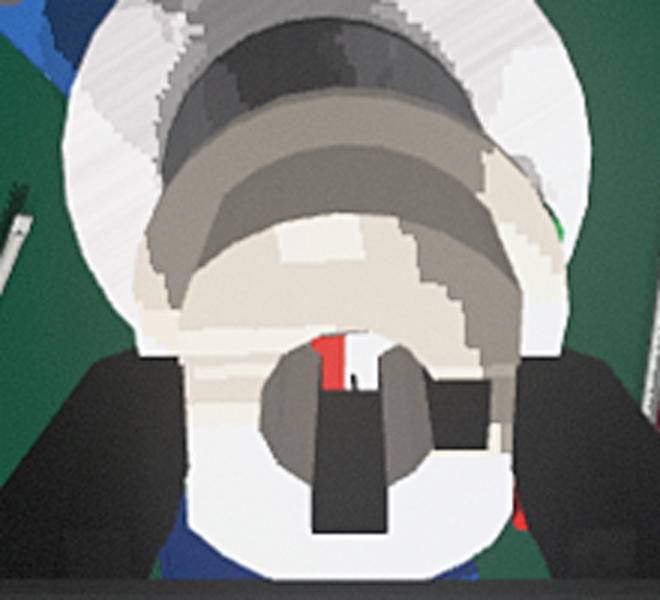

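View pics/s5c.png

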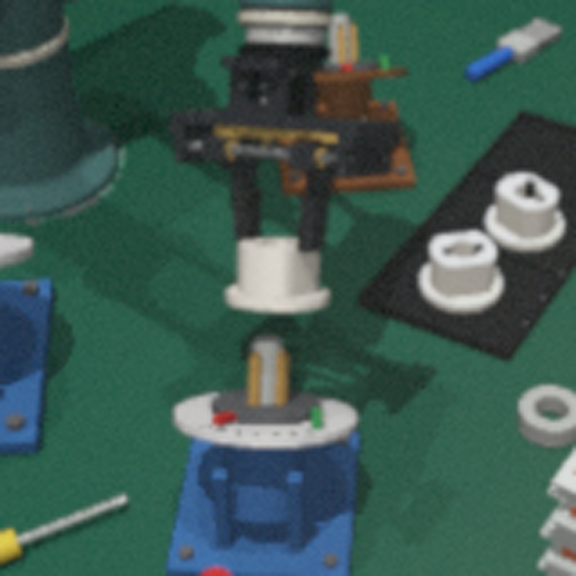

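```bash
cat > ov.py <<'E'
from h import *
def overlay(wn,out,box,k,S):
    cw=vision.get_calibration('wrist');T=np.load(wn+'.npy');Tw=T@cw['mount']
    a=cv2.imread('pics/'+wn+'.png');x0,x1,y0,y1=box
    a=cv2.resize(a[y0:y1,x0:x1],None,fx=k,fy=k,interpolation=cv2.INTER_CUBIC)
    th=np.linspace(0,2*np.pi,200)
    def dr(P,col,closed=True):
        p=((proj(cw,P,Tw)-[x0,y0]+.5)*k-.5)*16
        cv2.polylines(a,[p.astype(np.int32)],closed,col,1,cv2.LINE_AA,4)
    def circ(r,z,M): return (M@np.c_[r*np.cos(th),r*np.sin(th),0*th+z,0*th+1].T).T[:,:3]
    dr(circ(.046,-.024,S),(0,0,255)); dr(circ(.076,-.024-.009,S),(255,0,0)); dr(circ(.013,-.024+.048,S),(0,255,0))
    Hm=T@mk(hT,np.diag([-1,1.,-1]))
    dr(circ(.0145,.024,Hm),(255,0,255));dr(circ(.042,-.016,Hm),(0,160,255))
    px=np.array([[.046,-.0045,-.0285,1],[.065,-.0045,-.0285,1],[.065,.0045,-.0285,1],[.046,.0045,-.0285,1]])
    dr((S@px.T).T[:,:3],(255,255,0))
    cv2.imwrite('pics/'+out,a)
E
python3 - <<'E'
from ov import *
S=np.load('shaft.npy')
overlay('w5','o5.png',(160,380,140,340),3,S)
overlay('w1','o1.png',(185,360,100,270),3.5,S)
E
```

```text
(no output)
```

View pics/o5.png

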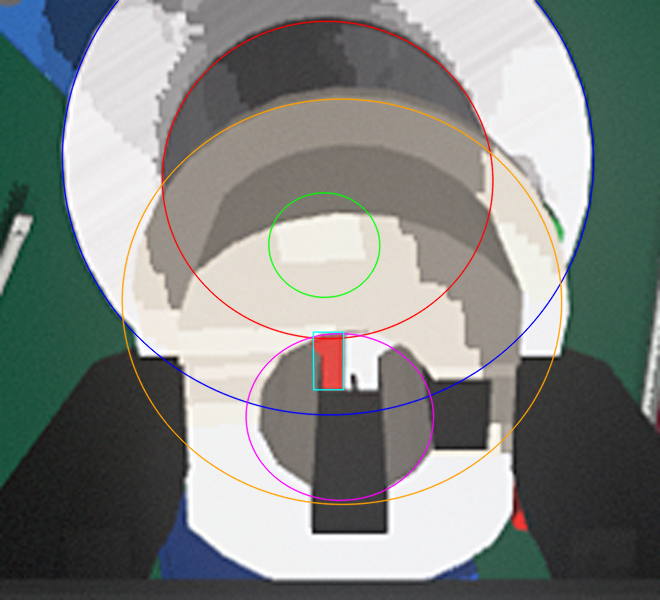

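View pics/o1.png

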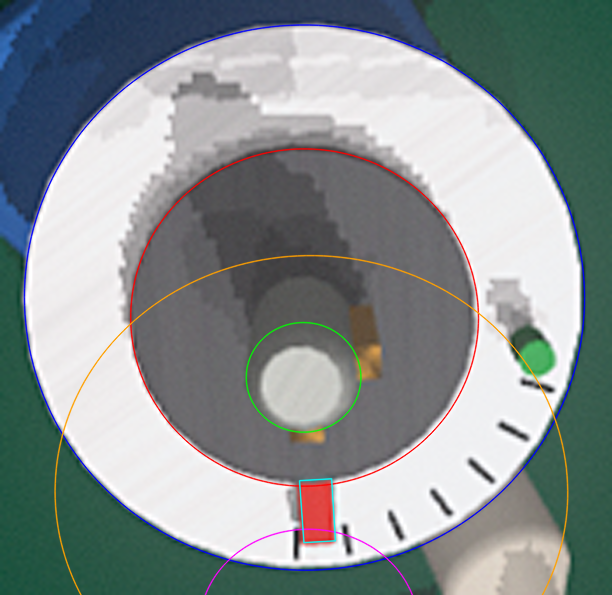

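```bash
cat > hf.py <<'E'
from h import *
from scipy.optimize import least_squares
cw=vision.get_calibration('wrist');M=cw['mount']
L=np.array([[21.5,-6,24],[21.5,6,24],[6,21.5,24],[-6,21.5,24]])/1000
def hubpts(q):
    Rt=np.diag([-1,1.,-1])@Rn.from_rotvec(q[3:]).as_matrix();return q[:3],Rt
th=np.linspace(0,2*np.pi,400)
F=np.c_[.042*np.cos(th),.042*np.sin(th),0*th-.016]
def fit(pix,fl,w=.5):
    # fl: dict l,r,t
    def r(q):
        o,Rt=hubpts(q);p=proj(cw,o+L@Rt.T,M)-pix
        e=proj(cw,o+F@Rt.T,M);R=list(p.ravel())
        if 't' in fl:R.append((e[:,1].min()-fl['t']))
        if 'l' in fl:R.append((e[:,0].min()-fl['l'])*w)
        if 'r' in fl:R.append((e[:,0].max()-fl['r'])*w)
        return np.array(R+list(q[3:5]*60)+[q[2]*200-.1])
    s=least_squares(r,[0,0,0,0,0,0],x_scale=[.01]*3+[.1]*3);print((s.x[:3]*1000).round(2),np.degrees(s.x[3:]).round(2),s.fun.round(2));return s.x
if __name__=='__main__':
    g=lambda a,x0,y0,k:(np.array(a)+.5)/k-.5+[x0,y0]
    fit(g([(297,485),(437,484),(618,328),(625,202)],210,230,5.5),{})
    a=g([(312,533),(388,533),(488,449),(491,380)],160,140,3)
    fit(a,{'t':140+88/3-.3})
    fit(a,{})
E
python3 hf.py
```

```text
[-0.12  0.65  0.31] [-0.02  0.02  0.12] [ 0.25 -0.05 -0.32  0.07  0.16  0.08 -0.1  -0.1  -0.02  0.02 -0.04]
[ 0.99  0.72 -0.97] [ 0.15  0.46 -0.09] [-0.11  0.07 -0.36  0.14  0.15 -0.17  0.3  -0.38  0.39  0.16  0.49 -0.29]
[-0.14  0.81  0.58] [ 0.03  0.03 -0.21] [ 0.23  0.02 -0.26  0.09 -0.07 -0.03  0.1  -0.07  0.03  0.04  0.02]
```

```bash
python3 - <<'E'
from hf import *
px=[264.,318.]
o,d=ray(cw,px,M);print(o,d,proj(cw,[o+.2*d],M))
T=np.load('w4.npy');Tw=T@M
o2,d2=ray(cw,px,Tw);print(T[:3,:3].T@d2,T[:3,:3].T@(o2-T[:3,3]))
P=pl((o2,d2),.054);print(P,(T[:3,:3].T@(P-T[:3,3])),proj(cw,[P],Tw))
print(o+d*(-.0234-o[2])/d[2])
print(M)
E
```

```text
[ 0.07893203  0.00082984 -0.16566671] [-0.5782834  -0.03472515  0.8150966 ] [[264. 318.]]
[-0.5782834  -0.03472515  0.8150966 ] [ 0.07893203  0.00082984 -0.16566671]
[0.55658746 0.30922217 0.054     ] [-0.02199212 -0.00523052 -0.02341305] [[264. 318.]]
[-0.02200138 -0.00523107 -0.0234    ]
[[-8.97434586e-04  9.51396841e-01  3.07966306e-01  7.89320282e-02]
 [ 9.99999404e-01  6.62357138e-04  8.67853257e-04  8.29842633e-04]
 [ 6.21689166e-04  3.07966901e-01 -9.51396868e-01 -1.65666714e-01]
 [ 0.00000000e+00  0.00000000e+00  0.00000000e+00  1.00000000e+00]]
```

```bash
python3 - <<'E'
from h import *
for n,k in [('wrist','mount'),('top','cam_to_world'),('scene','cam_to_world')]:
    A=np.array([vision.get_calibration(n)[k] for i in range(60)])
    m=vision.get_calibration(n)['mtx']
    print(n,A[:3,:3,3],A[:,:3,3].mean(0),A[:,:3,3].std(0),m[0])
E
python3 -c "
from h import *
print(vision.get_calibration('wrist')['mount'][:3,3])"
```

```text
wrist [[ 0.07893203  0.00082984 -0.16566671]
 [ 0.07893203  0.00082984 -0.16566671]
 [ 0.07893203  0.00082984 -0.16566671]] [ 0.07893203  0.00082984 -0.16566671] [4.16333634e-17 0.00000000e+00 5.55111512e-17] [344.72998387   0.         276.17000825]
top [[0.12647692 0.03072782 1.62773057]
 [0.12647692 0.03072782 1.62773057]
 [0.12647692 0.03072782 1.62773057]] [0.12647692 0.03072782 1.62773057] [8.32667268e-17 3.81639165e-17 1.55431223e-15] [536.6368016    0.         282.97246614]
scene [[ 1.01224956 -0.97938492  0.94097931]
 [ 1.01224956 -0.97938492  0.94097931]
 [ 1.01224956 -0.97938492  0.94097931]] [ 1.01224956 -0.97938492  0.94097931] [1.33226763e-15 8.88178420e-16 3.33066907e-16] [396.68759039   0.         280.09776705]
[ 0.07893203  0.00082984 -0.16566671]
```

```bash
python3 fit.py; python3 - <<'E'
from h import *
print(vision.get_calibration('wrist')['mount'][:3,3]); vision.read_camera('wrist'); print(vision.get_calibration('wrist')['mount'][:3,3],env.get_state()['ee_pos'])
E
```

```text
1.7014953541963236 [ 0.5213 -0.2757  0.1117  2.0459  1.0166  0.5246] [117.22  58.25  30.06] [-0.65  0.7   0.1   0.74  0.11 -0.12 -0.08 -0.81  0.37  0.69  0.12 -0.22
 -0.51  0.53 -0.1   0.1 ]
C [ 0.52131427 -0.27573094  0.11166323] a [-0.22915107  0.44541545  0.86550267] x [-0.13126959 -0.89518083  0.42593376]
stop r 0.061719686399065325 ang from pointer 79.09714660706771
[ 0.07893203  0.00082984 -0.16566671]
[ 0.07893211  0.00083002 -0.1656668 ] [ 0.50139425 -0.22370294  0.20714586]
```

```bash
sed -i 's/^hT=.*/hT=np.array([-.00014,.0008,.0005])/' h.py; python3 - <<'E'
from h import *
T0=toolT();T1=goal(.06);print(T0[:3,3],T1[:3,3])
plan(T1,5,T0)
E
```

```text
[ 0.50139425 -0.22370294  0.20714586] [ 0.50119779 -0.2379552   0.18452769]
total rot deg 0.34851977146175855 dist 0.026734751236613875
[-0.06,-0.12,0.52,0.05,-0.02,0.05,-1],
[-0.07,-0.12,0.51,0.04,-0.01,0.05,-1],
[-0.06,-0.12,0.52,0.05,-0.02,0.05,-1],
[-0.06,-0.12,0.52,0.05,-0.02,0.04,-1],
[-0.07,-0.12,0.52,0.05,-0.01,0.05,-1],
```

Emit:
arm_command(targets=[[-0.1, -0.2, 0.5, 0.1, 0, 0.1, 1], [-0.1, -0.2, 0.5, 0, 0, 0.1, 1], [-0.1, -0.1, 0.5, 0.1, 0, 0, 1], [0, -0.1, 0.5, 0, -0.1, 0, 1], [0, 0, 0.5, 0, 0, 0, 1], [0, 0, 0, 0, 0, 0, 1], [0, 0, 0, 0, 0, 0, 1], [0, 0, 0, 0, 0, 0, 1], [0, 0, 0, 0, 0, 0, 1], [0, 0, 0, 0, 0, 0, 1]])

```text
clock: 10.47
ee_pos: [0.5009, -0.2379, 0.185]
tool_rot: [2.846, 0.441, 1.425]
wrist_force: [0.5, -0.2, -2.8]
grip_width: 0.576
```

```bash
python3 - <<'E'
from ov import *
s=env.get_state();T0=toolT(s);print(s['clock'],T0[:3,3],vision.get_calibration('wrist')['mount'][:3,3])
np.save('w6.npy',T0);snap('wrist','w6.png');snap('scene','s6.png')
plan(goal(.06),2,T0)
overlay('w6','o6.png',(160,380,140,340),3.6,np.load('shaft.npy'))
a=cv2.imread('pics/w6.png');cv2.imwrite('pics/w6c.png',cv2.resize(a[140:340,160:380],None,fx=3.6,fy=3.6,interpolation=cv2.INTER_CUBIC))
a=cv2.imread('pics/s6.png')
cv2.imwrite('pics/s6c.png',cv2.resize(a[200:280,220:300],None,fx=7,fy=7,interpolation=cv2.INTER_CUBIC))
E
```

```text
10.4667 [ 0.50085641 -0.23791361  0.18498192] [ 0.07893698  0.00083713 -0.16566819]
total rot deg 0.03429693051650329 dist 0.0005697323396354295
[0.01,0.01,0.02,0,0.02,0.01,-1],
[0.01,0.01,0.03,0,0.01,0,-1],
```

View pics/o6.png

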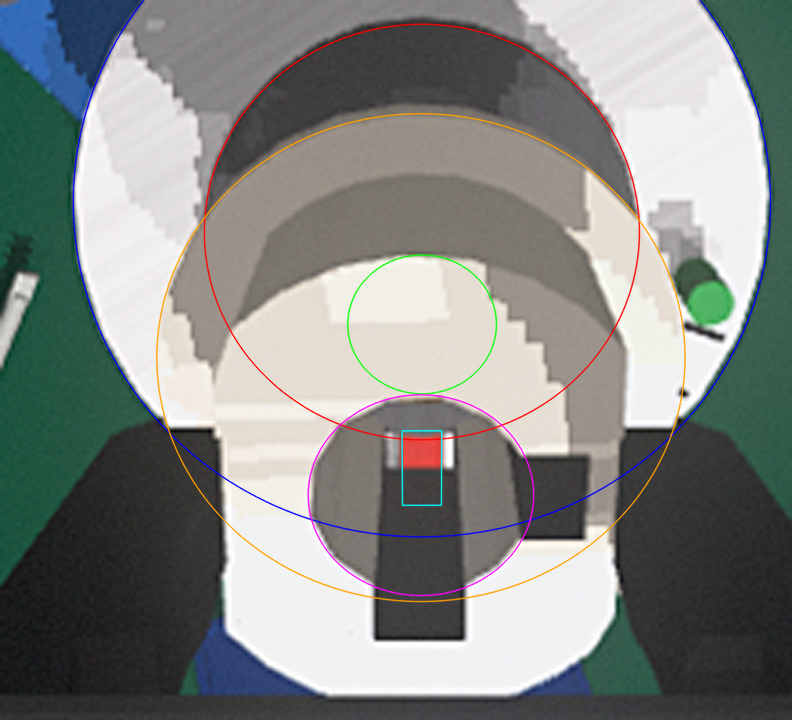

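View pics/w6c.png

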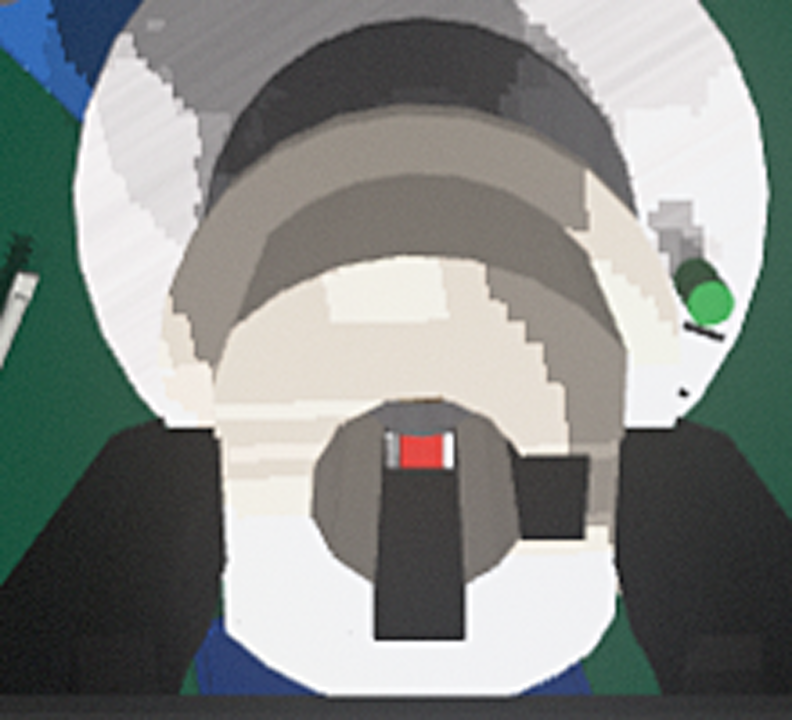

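View pics/s6c.png

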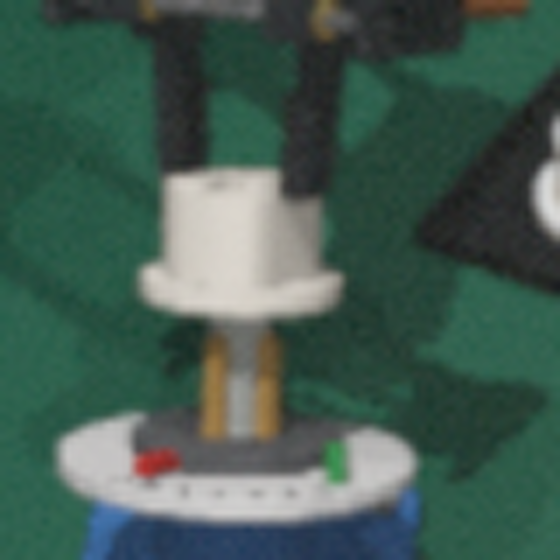

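Emit:
arm_command(targets=[[0, 0, 0.4, 0, 0, 0, 1], [0, 0, 0.4, 0, 0, 0, 1], [0, 0, 0.4, 0, 0, 0, 1], [0, 0, 0.3, 0, 0, 0, 1], [0, 0, 0, 0, 0, 0, 1], [0, 0, 0, 0, 0, 0, 1]])

```text
clock: 11.07
ee_pos: [0.5038, -0.2447, 0.1711]
tool_rot: [2.848, 0.44, 1.426]
wrist_force: [0.6, 0.2, -1.7]
grip_width: 0.575
```

```bash
python3 - <<'E'
from h import *
s=env.get_state();T0=toolT(s);print(T0[:3,:3].T@s['wrist_force'],s['torque'])
for d in (.045,.03): plan(goal(d),1,T0)
E
```

```text
[1.01822919 0.07635495 1.51695705] [0.32717706 0.17651645 0.00186883]
total rot deg 0.09469889540157415 dist 0.001000152556717656
[0,0.1,-0.02,-0.09,0.02,0.03,-1],
total rot deg 0.09469889540157415 dist 0.0148060078439205
[0,0.1,1.48,-0.09,0.02,0.03,-1],
```

Emit:
arm_command(targets=[[0, 0.05, 0.2, 0, 0, 0, 1], [0, 0.05, 0.2, 0, 0, 0, 1], [0, 0, 0.2, 0, 0, 0, 1], [0, 0, 0.2, 0, 0, 0, 1], [0, 0, 0.2, 0, 0, 0, 1], [0, 0, 0, 0, 0, 0, 1]])

```text
clock: 11.57
ee_pos: [0.507, -0.2492, 0.1627]
tool_rot: [2.848, 0.44, 1.426]
wrist_force: [-0.5, 1.2, -3.2]
grip_width: 0.578
```

```bash
python3 - <<'E'
from h import *
s=env.get_state();T0=toolT(s);print(T0[:3,:3].T@s['wrist_force'],s['torque'])
for d in (.035,.0): plan(goal(d),1,T0)
E
```

```text
[ 2.33634861 -1.30414932  2.13551688] [ 0.37786976  0.14430358 -0.00596336]
total rot deg 0.08676742467401827 dist 0.00024302459577772983
[0,0,-0.02,-0.08,0.02,0.02,-1],
total rot deg 0.08676742467401827 dist 0.034759419417897834
[0,0,3.48,-0.08,0.02,0.02,-1],
```

Emit:
arm_command(targets=[[0, 0, 0.4, 0, 0, 0, 1], [0, 0, 0.4, 0, 0, 0, 1], [0, 0, 0.4, 0, 0, 0, 1], [0, 0, 0.4, 0, 0, 0, 1], [0, 0, 0.4, 0, 0, 0, 1], [0, 0, 0.4, 0, 0, 0, 1], [0, 0, 0.4, 0, 0, 0, 1], [0, 0, 0.2, 0, 0, 0, 1], [0, 0, 0, 0, 0, 0, 1], [0, 0, 0, 0, 0, 0, 1]])

```text
clock: 12.4
ee_pos: [0.514, -0.2625, 0.137]
tool_rot: [2.847, 0.441, 1.425]
wrist_force: [0.2, 0.0, -2.3]
grip_width: 0.577
```

```bash
python3 - <<'E'
from h import *
s=env.get_state();T0=toolT(s);print(T0[:3,:3].T@s['wrist_force'],s['torque'])
plan(goal(0),1,T0)
E
```

```text
[ 1.03964043 -0.38968899  2.04983196] [0.35427679 0.10334425 0.04805843]
total rot deg 0.06742083664871228 dist 0.005023719819035522
[0.01,-0.02,0.5,-0.06,0.03,0.02,-1],
```

Push gently to contact.

Emit:
arm_command(targets=[[0, 0, 0.2, 0, 0, 0, 1], [0, 0, 0.2, 0, 0, 0, 1], [0, 0, 0.1, 0, 0, 0, 1], [0, 0, 0.1, 0, 0, 0, 1], [0, 0, 0, 0, 0, 0, 1], [0, 0, 0, 0, 0, 0, 1]])

```text
clock: 12.9
ee_pos: [0.5153, -0.2643, 0.1339]
tool_rot: [2.846, 0.44, 1.424]
wrist_force: [-13.6, 14.4, 15.6]
grip_width: 0.579
```

```bash
python3 - <<'E'
from h import *
s=env.get_state();T0=toolT(s);print(s['clock'],T0[:3,:3].T@s['wrist_force'],s['torque'])
plan(goal(0),1,T0)
E
```

```text
12.9 [  4.4313026   -9.24401557 -22.97756323] [ 1.14762441  1.15465182 -0.28470038]
total rot deg 0.08250437597881789 dist 0.0014514120877001167
[0.02,-0.07,0.13,-0.03,0.03,-0.07,-1],
```

```bash
python3 - <<'E'
from ov import *
s=env.get_state();T0=toolT(s)
np.save('w7.npy',T0);snap('wrist','w7.png');snap('scene','s7.png')
overlay('w7','o7.png',(160,380,140,340),3.6,np.load('shaft.npy'))
a=cv2.imread('pics/s7.png')
cv2.imwrite('pics/s7c.png',cv2.resize(a[200:280,220:300],None,fx=7,fy=7,interpolation=cv2.INTER_CUBIC))
E
```

```text
(no output)
```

View pics/o7.png

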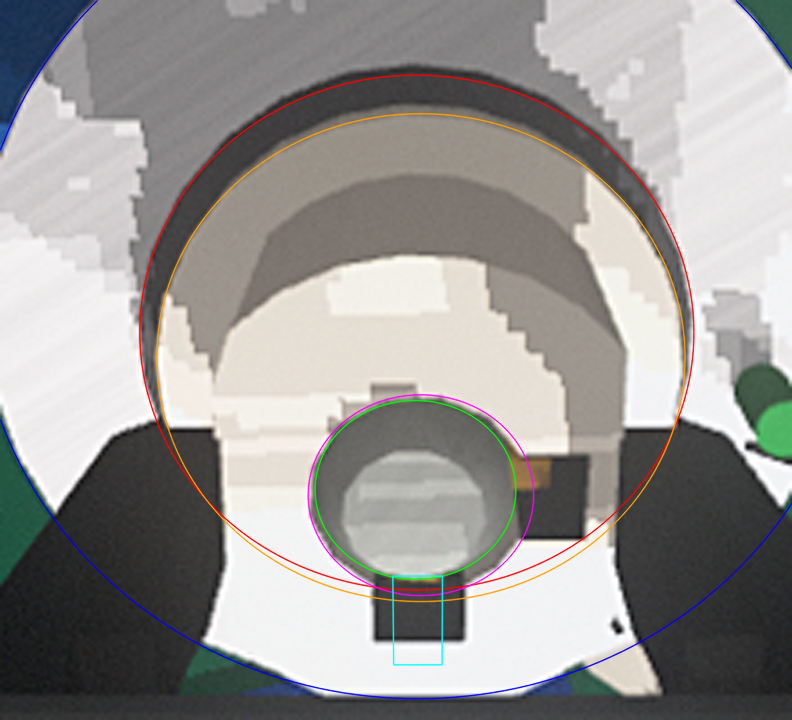

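View pics/s7c.png

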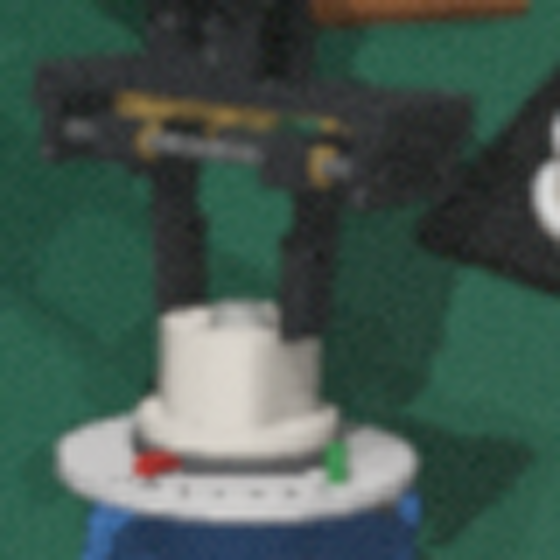

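```bash
python3 - <<'E'
from h import *
Ts=goal(0)
T=plan(goal(0,ang=np.radians(36)),8,Ts)
E
```

```text
total rot deg 36.0 dist 0.000501941013487261
[-0.01,0,0,0,0,-4.5,-1],
[0,0,0,0,0,-4.5,-1],
[-0.01,0,0,0,0,-4.5,-1],
[-0.01,0,0,0,0,-4.5,-1],
[0,0,0,0,0,-4.5,-1],
[-0.01,0,0,0,0,-4.5,-1],
[0,0,0,0,0,-4.5,-1],
[-0.01,-0.01,0,0,0,-4.5,-1],
```

Emit:
arm_command(targets=[[0, -0.05, -0.1, 0, 0, 0, 1], [0, 0, 0, 0, 0, 0, 1], [0, 0, 0, 0, 0, 0, 1]])

```text
clock: 13.25
ee_pos: [0.5152, -0.2642, 0.134]
tool_rot: [2.845, 0.44, 1.425]
wrist_force: [-4.8, 8.6, 7.1]
grip_width: 0.577
```

Emit:
arm_command(targets=[[0, 0, 0, 0, 0, -3, 1], [-0.01, 0, 0, 0, 0, -4, 1], [0, 0, 0, 0, 0, -4, 1], [-0.01, 0, 0, 0, 0, -4, 1], [0, 0, 0, 0, 0, -4, 1], [0, 0, 0, 0, 0, 0, 1], [0, 0, 0, 0, 0, 0, 1]])

```text
clock: 13.83
ee_pos: [0.5157, -0.2639, 0.134]
tool_rot: [3.013, 0.511, 1.79]
wrist_force: [-3.9, 10.1, 6.3]
grip_width: 0.578
```

```bash
python3 - <<'E'
from h import *
s=env.get_state();T0=toolT(s);print(s['clock'],s['joint_pos'].round(2),T0[:3,:3].T@s['wrist_force'],T0[:3,:3].T@s['torque'])
plan(goal(0.0013,ang=np.radians(19)),1,T0)
E
```

```text
13.8333 [-0.29 -0.05  2.21 -0.6   0.69 -0.13] [  6.28533739  -0.19435674 -10.80368703] [ 0.11357782  1.2648195  -0.04206456]
total rot deg 0.09242525487851401 dist 0.0011562327226114979
[0,-0.12,0.01,0.09,0.01,-0.02,-1],
```

Emit:
arm_command(targets=[[0, 0, 0, 0, 0, -3, 1], [-0.01, 0, 0, 0, 0, -4, 1], [-0.01, 0, 0, 0, 0, -4, 1], [-0.01, 0, 0, 0, 0, -4, 1], [-0.01, 0, 0, 0, 0, -4, 1], [-0.01, 0, 0, 0, 0, -4, 1], [0, 0, 0, 0, 0, -4, 1], [-0.01, 0, 0, 0, 0, -4, 1], [0, 0, 0, 0, 0, 0, 1], [0, 0, 0, 0, 0, 0, 1]])

```text
clock: 14.67
ee_pos: [0.5161, -0.2635, 0.1339]
tool_rot: [-2.965, 0.496, 2.409]
wrist_force: [-3.4, 13.7, 6.9]
grip_width: 0.578
```

```bash
python3 - <<'E'
from ov import *
s=env.get_state();T0=toolT(s);print(s['clock'],s['joint_pos'].round(2),T0[:3,:3].T@s['wrist_force'],T0[:3,:3].T@s['torque'])
plan(goal(0.0013,ang=np.radians(50)),1,T0)
np.save('w8.npy',T0);snap('wrist','w8.png');snap('scene','s8.png')
a=cv2.imread('pics/s8.png')
cv2.imwrite('pics/s8c.png',cv2.resize(a[200:280,220:300],None,fx=7,fy=7,interpolation=cv2.INTER_CUBIC))
E
```

```text
14.6667 [-0.29 -0.05  2.21 -0.6   0.69 -0.67] [  7.00684989   5.77160397 -12.8964694 ] [-1.04366228  1.40005184  0.01957583]
total rot deg 0.16037370898092806 dist 0.0018291980117068668
[0.02,-0.18,0.01,0.15,0.02,-0.04,-1],
```

View pics/s8c.png

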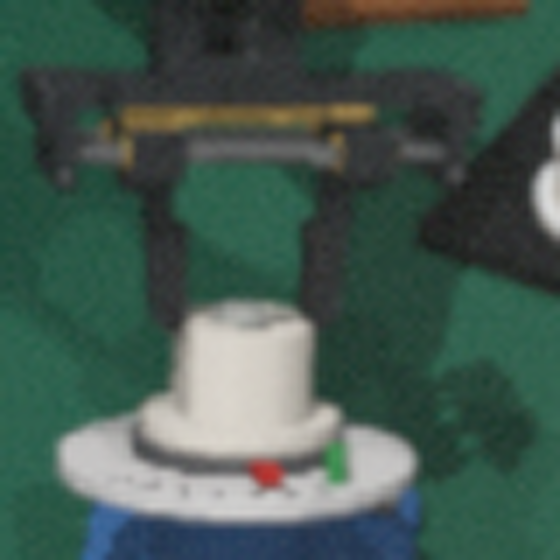

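View pics/w8.png

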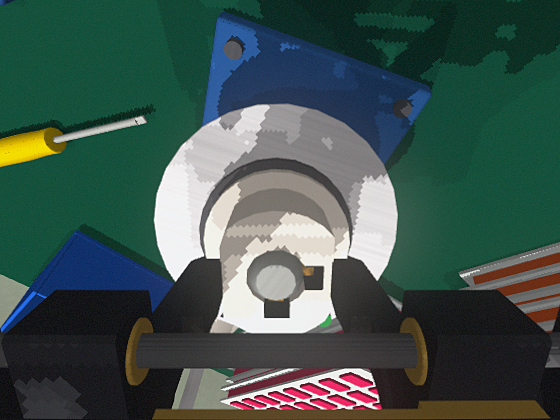

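Emit:
arm_command(targets=[[0.03, 0.03, 0, 0, 0, -3, 1], [0.03, 0, 0, 0, 0, -4, 1], [0, 0, 0, 0, 0, -4, 1], [0, 0, 0, 0, 0, -3, 1], [0, 0, 0, 0, 0, -2, 1], [0, 0, 0, 0, 0, -1, 1], [0, 0, 0, 0, 0, 0, 1], [0, 0, 0, 0, 0, 0, 1]])

```text
clock: 15.43
ee_pos: [0.5162, -0.2632, 0.1338]
tool_rot: [-2.822, 0.423, 2.73]
wrist_force: [-2.7, 12.9, 5.9]
grip_width: 0.581
```

```bash
cat > st.py <<'E'
from h import *
s=env.get_state();T0=toolT(s);print(s['clock'],s['joint_pos'].round(2),(T0[:3,:3].T@s['wrist_force']).round(1),(T0[:3,:3].T@s['torque']).round(3))
S=np.load('shaft.npy');v=S[:3,:3].T@-T0[:3,0];print('angle',np.degrees(np.arctan2(v[1],v[0])))
E
python3 st.py
```

```text
15.4333 [-0.29 -0.05  2.21 -0.6   0.69 -0.96] [  4.5   7.5 -11.5] [-1.383  0.819  0.102]
angle 66.94954195116907
```

Emit:
arm_command(targets=[[0, 0, 0, 0, 0, -2, 1], [0, 0, 0, 0, 0, -2, 1], [0, 0, 0, 0, 0, 0, 1], [0, 0, 0, 0, 0, 0, 1]])

```text
clock: 15.77
ee_pos: [0.5161, -0.2636, 0.1339]
tool_rot: [-2.792, 0.4, 2.802]
wrist_force: [-4.0, 11.1, 5.5]
grip_width: 0.577
```

```bash
python3 st.py
```

```text
15.7667 [-0.29 -0.05  2.21 -0.6   0.69 -1.03] [  4.7   5.9 -10.7] [-1.206  0.744  0.069]
angle 70.95343319035207
```

Emit:
arm_command(targets=[[0, 0, 0, 0, 0, -2, 1], [0, 0, 0, 0, 0, -2, 1], [0, 0, 0, 0, 0, 0, 1], [0, 0, 0, 0, 0, 0, 1]])

```text
clock: 16.1
ee_pos: [0.516, -0.2636, 0.1339]
tool_rot: [-2.766, 0.375, 2.873]
wrist_force: [-5.0, 10.7, 6.0]
grip_width: 0.577
```

```bash
python3 st.py; python3 - <<'E'
from h import *
snap('scene','s9.png');a=cv2.imread('pics/s9.png')
cv2.imwrite('pics/s9c.png',cv2.resize(a[200:280,220:300],None,fx=7,fy=7,interpolation=cv2.INTER_CUBIC))
E
```

```text
16.1 [-0.29 -0.05  2.21 -0.6   0.69 -1.1 ] [  4.9   5.2 -11.1] [-1.227  0.673  0.041]
angle 74.94451570554989
```

View pics/s9c.png

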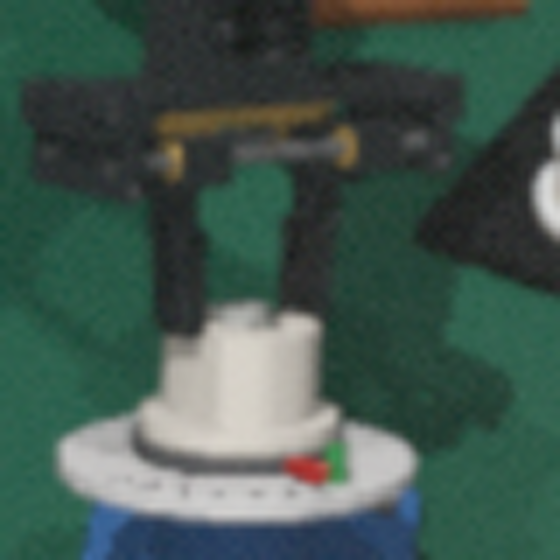

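Emit:
arm_command(targets=[[0, 0, 0, 0, 0, -2, 1], [0, 0, 0, 0, 0, 0, 1], [0, 0, 0, 0, 0, 0, 1]])

```text
clock: 16.4
ee_pos: [0.516, -0.2636, 0.1339]
tool_rot: [-2.753, 0.363, 2.907]
wrist_force: [-2.9, 11.0, 6.1]
grip_width: 0.573
```

```bash
python3 st.py
```

```text
16.4 [-0.29 -0.05  2.21 -0.6   0.69 -1.14] [  2.9   6.4 -10.8] [-1.232  0.715  0.123]
angle 76.93335787822231
```

Emit:
arm_command(targets=[[0, 0, 0, 0, 0, -2, 1], [0, 0, 0, 0, 0, 0, 1], [0, 0, 0, 0, 0, 0, 1]])

```text
clock: 16.65
ee_pos: [0.5158, -0.2638, 0.134]
tool_rot: [-2.741, 0.349, 2.941]
wrist_force: [-5.0, 9.9, 5.6]
grip_width: 0.576
```

```bash
python3 st.py
```

```text
16.65 [-0.29 -0.05  2.21 -0.6   0.69 -1.17] [  4.5   5.1 -10.4] [-1.165  0.674  0.403]
angle 78.89236261354932
```

Emit:
arm_command(targets=[[0, 0, 0, 0, 0, -1.5, 1], [0, 0, 0, 0, 0, 0, 1], [0, 0, 0, 0, 0, 0, 1]])

```text
clock: 16.9
ee_pos: [0.5158, -0.2638, 0.134]
tool_rot: [-2.734, 0.339, 2.964]
wrist_force: [-4.4, 8.9, 6.0]
grip_width: 0.574
```

```bash
python3 st.py; python3 - <<'E'
from h import *
snap('scene','s10.png');a=cv2.imread('pics/s10.png')
cv2.imwrite('pics/s10c.png',cv2.resize(a[200:280,220:300],None,fx=7,fy=7,interpolation=cv2.INTER_CUBIC))
snap('wrist','w10.png')
E
```

```text
16.9 [-0.29 -0.05  2.21 -0.6   0.69 -1.2 ] [  3.6   4.3 -10.2] [-1.049  0.67   0.977]
angle 80.26355458885227
```

View pics/s10c.png

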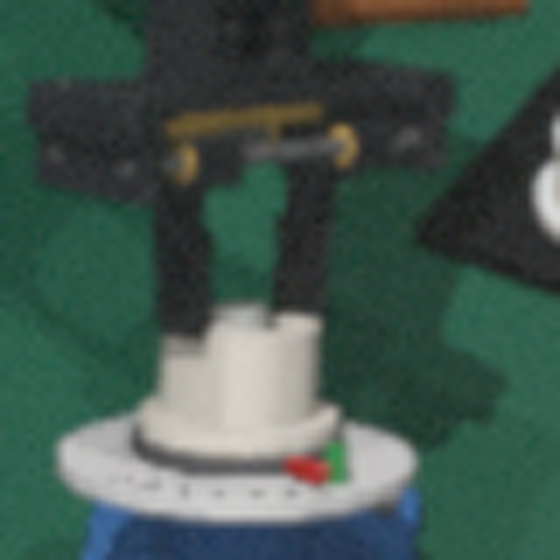

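View pics/w10.png

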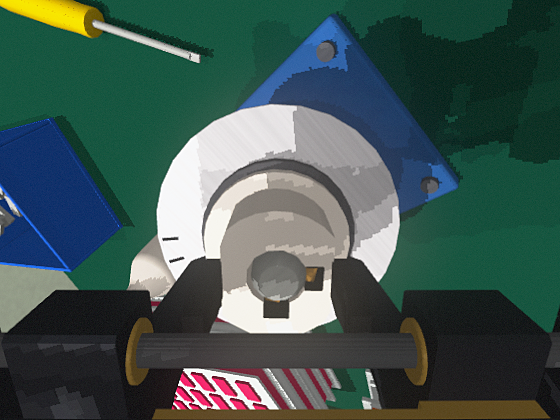

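Emit:
arm_command(targets=[[0, 0, 0, 0, 0, 1.5, 1], [0, 0, 0, 0, 0, 0.5, 1], [0, 0, 0, 0, 0, 0, 1], [0, 0, 0, 0, 0, 0, 0.2], [0, 0, 0, 0, 0, 0, -0.3], [0, 0, 0, 0, 0, 0, -1], [0, 0, 0, 0, 0, 0, -1], [0, 0, 0, 0, 0, 0, -1], [0, 0, 0, 0, 0, 0, -1], [0, 0, 0, 0, 0, 0, -1]])

```text
clock: 17.83
ee_pos: [0.5148, -0.265, 0.1328]
tool_rot: [-2.742, 0.35, 2.933]
wrist_force: [-0.0, -0.4, 0.4]
grip_width: 0.993
```

```bash
python3 st.py
```

```text
17.8333 [-0.29 -0.05  2.21 -0.6   0.69 -1.17] [-0.2 -0.5 -0.2] [-0.261  0.037  0.023]
angle 78.51328903925935
```

Free. Retreat along the tool axis and look.

Emit:
arm_command(targets=[[0, 0, -1, 0, 0, 0, -1], [0, 0, -1.5, 0, 0, 0, -1], [0, 0, -2, 0, 0, 0, -1], [0, 0, -2, 0, 0, 0, -1], [0, 0, -2, 0, 0, 0, -1], [0, 0, -1.5, 0, 0, 0, -1], [0, 0, -1, 0, 0, 0, -1], [0, 0, 0, 0, 0, 0, -1], [0, 0, 0, 0, 0, 0, -1], [0, 0, 0, 0, 0, 0, -1]])

```text
clock: 18.67
ee_pos: [0.4892, -0.2157, 0.2272]
tool_rot: [-2.742, 0.349, 2.933]
wrist_force: [-0.2, 0.0, -0.2]
grip_width: 1.0
```

```bash
python3 st.py; python3 - <<'E'
from h import *
snap('scene','s11.png');a=cv2.imread('pics/s11.png')
cv2.imwrite('pics/s11c.png',cv2.resize(a[200:280,220:300],None,fx=7,fy=7,interpolation=cv2.INTER_CUBIC))
np.save('w11.npy',toolT());snap('wrist','w11.png');a=cv2.imread('pics/w11.png')
cv2.imwrite('pics/w11c.png',cv2.resize(a[80:280,170:370],None,fx=3,fy=3,interpolation=cv2.INTER_CUBIC))
snap('top','t11.png')
E
```

```text
18.6667 [-0.19 -0.23  2.18 -0.52  0.92 -1.22] [0.2 0.  0.1] [-0.244  0.066 -0.006]
angle 78.54567539232823
```

View pics/s11c.png

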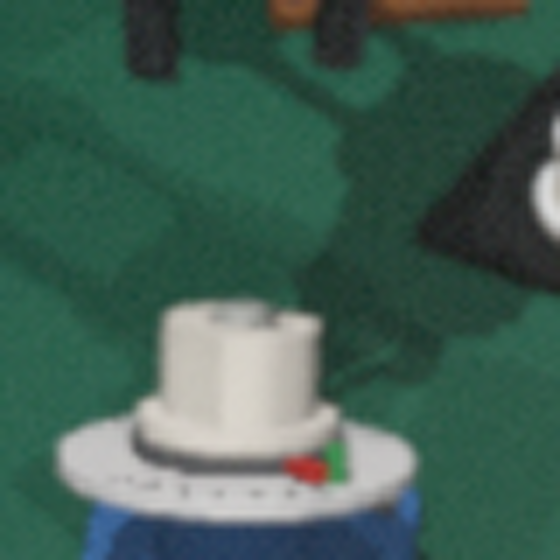

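View pics/w11c.png

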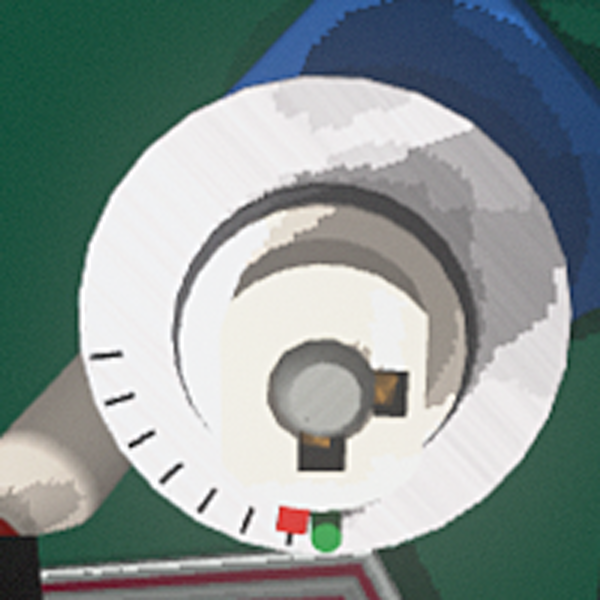

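View pics/t11.png

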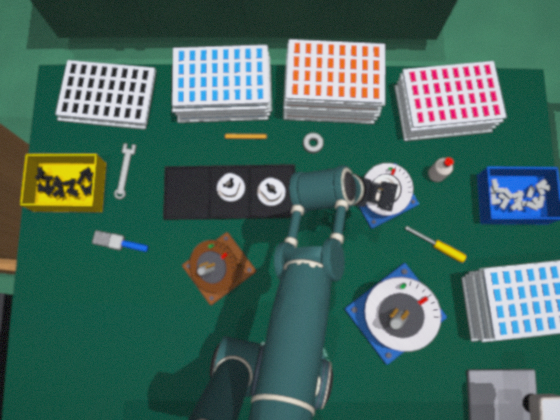

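```bash
python3 - <<'E'
from h import *
cw=vision.get_calibration('wrist');S=np.load('shaft.npy');Tw=np.load('w11.npy')@cw['mount']
def pol(c,h,k=3,x0=170,y0=80):
    o,d=ray(cw,(np.array(c)+.5)/k-.5+[x0,y0],Tw);o=S[:3,:3].T@(o-S[:3,3]);d=S[:3,:3].T@d;p=o+d*(h-o[2])/d[2];return np.hypot(p[0],p[1])*1000,np.degrees(np.arctan2(p[1],p[0]))
print('tip',pol((291,534),-.0285),'outer r/l',pol((306,536),-.0285),pol((277,532),-.0285),'stop top',pol((326,536),-.018))
a=cv2.imread('pics/w11.png');cv2.imwrite('pics/w11d.png',cv2.resize(a[235:275,250:300],None,fx=14,fy=14,interpolation=cv2.INTER_CUBIC))
E
```

```text
tip (np.float64(66.4156997536911), np.float64(69.58111151646563)) outer r/l (np.float64(66.54433338232054), np.float64(73.80015974987043)) (np.float64(66.57435039827183), np.float64(65.64452549911118)) stop top (np.float64(61.2626083742847), np.float64(79.39244230496568))
```

View pics/w11d.png

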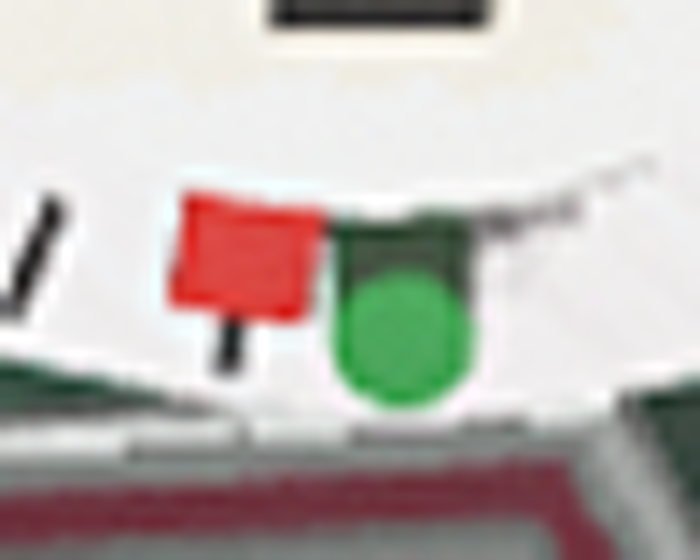

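```bash
python3 - <<'E'
from h import *
for n in ['s9','s10','s11']:
    a=cv2.imread(f'pics/{n}.png')[200:280,220:300].astype(float)
    r=np.clip(a[...,2]-np.maximum(a[...,0],a[...,1])-25,0,None);r[:60]=r[:60]
    r[:55]=0
    ys,xs=np.mgrid[:80,:80];g=np.clip(a[...,1]-np.maximum(a[...,0],a[...,2])*1.0-20,0,None);g[:, :44]=0;g[:60]=0;g[70:]=0;g[:,52:]=0
    print(n,(r*xs).sum()/r.sum(),(r*ys).sum()/r.sum(),r.sum(),(g*xs).sum()/g.sum())
cs=vision.get_calibration('scene');S=np.load('shaft.npy')
for d in (68,69,70,71):
    t=np.radians(d);print(d,proj(cs,[S[:3,3]+S[:3,:3]@np.array([.056*np.cos(t),.056*np.sin(t),-.0285])])-[220,200])
E
```

```text
s9 43.330882352941174 66.54738562091504 1224.0 47.58103975535168
s10 43.34040816326531 66.54367346938776 1225.0 47.578947368421055
s11 43.29451476793249 66.5535864978903 1185.0 47.50413223140496
68 [[43.51524161 67.74268049]]
69 [[43.80455466 67.70453117]]
70 [[44.09038996 67.66500825]]
71 [[44.37265507 67.62412747]]
```

```bash
python3 - <<'E'
from h import *
cw=vision.get_calibration('wrist');S=np.load('shaft.npy');Tw=np.load('w11.npy')@cw['mount']
a=cv2.imread('pics/w11.png')[110:250,200:350];k=5;a=cv2.resize(a,None,fx=k,fy=k,interpolation=cv2.INTER_CUBIC)
th=np.linspace(0,2*np.pi,200)
S2=S.copy();S2[:3,:3]=S[:3,:3]@Rn.from_euler('z',78.5,degrees=True).as_matrix()
def dr(L,col):
    L=np.array(L);P=S2[:3,3]+L@S2[:3,:3].T
    p=((proj(cw,P,Tw)-[200,110]+.5)*k-.5)*16;cv2.polylines(a,[p.astype(np.int32)],True,col,1,cv2.LINE_AA,4)
c=lambda r,z:np.c_[r*np.cos(th),r*np.sin(th),0*th+z]
dr(c(.046,-.024),(0,0,255));dr(c(.042,-.016),(0,160,255));dr(c(.042,-.024),(0,255,255));dr(c(.0145,.024),(255,0,255))
dr(c(.010,.030),(0,255,0))
for e in [[(.0215,-.006,.024),(.0215,.006,.024),(.0145,.006,.024),(.0145,-.006,.024)],[(.006,.0215,.024),(-.006,.0215,.024),(-.006,.0145,.024),(.006,.0145,.024)]]: dr(e,(255,0,0))
cv2.imwrite('pics/o11.png',a)
E
```

```text
(no output)
```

View pics/o11.png

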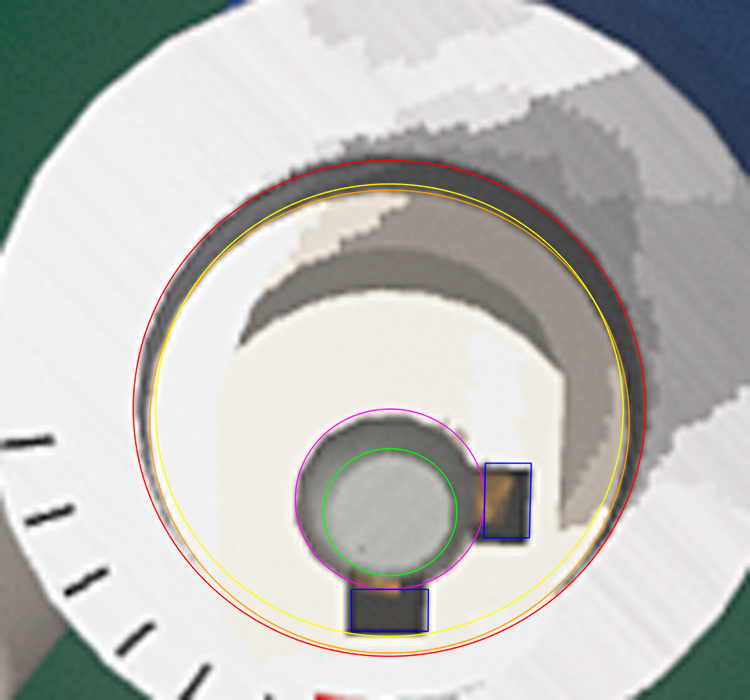

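```bash
python3 -c "
from h import *
print(env.get_state()['clock'],env.sign_off())"
```

```text
the job is handed in; nothing more can be done
18.8167 None
```

The 90-degree hub is on the smaller blue stand's shaft. The pointer is turned against the green stop, the gripper is open and 10 cm clear, and I handed the job in at 18.8 s.

- **Hub choice:** the wrist camera showed the left-hand hub's keyways 90 degrees apart, with a fit error under 0.7 mm. That matches the shaft's keys.
- **Seating:** contact was firm at 23 N axial. It came about 1.3 mm short of where my camera model put the plate. In the later wrist picture the plate edge, flange, bore and both keys match the fully-home position to within about a millimetre, so I put the difference down to measurement error.
- **Turn:** the torque rose to about 1 N m at the hard stop. The pointer did not move by more than about 0.2 degrees between that and after I let go. It measured about 70 degrees of turn.
- **Pointer gap:** the last wrist picture still seems to show about 1 mm between pointer and pin. I read this as perspective or the joint's own stop limit, because the pointer stayed put under the higher torque.
- **Hub angle:** the hub sits about 8 degrees ahead of the shaft, which is roughly the play in the keyways.
- **Other objects:** the last top picture shows the other two hubs and the loose items where they were, as far as the view shows. I saw no unexpected contact forces at any check.

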